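Make up the oil-immersion kit and the inspection kit

ROBOT

A 6-joint arm with a two-finger parallel gripper is mounted at the origin on a cart in front of the work surface, level with it; the furniture and walls round the work are solid. World frame = base frame: x ahead of the robot, y to its left, z up, the work surface at z = 0. Lengths are in mm, angles in rad, forces in N, time in s.
With the tool pointing down it reaches from about 425 to 950 mm from the base axis. Payload 3.5 kg.
Tool frame: the origin (TCP) lies between the finger pads; the fingertips stand 11 mm ahead of it and the grasp point (between the pads) lies 8 mm behind it (r.tips_ahead is the distance from the TCP to the fingertips, in mm); z points along the fingers, y is the line along which they close (so a half turn about z gives the same grasp; the last joint's range is limited). The gripper opens to 85 mm and grips with 20 to 120 N. Pads are 22 mm wide; open, the fingers measure 114 mm over their backs; the gripper's body (76 mm by 85 mm) begins 54 mm behind the grasp point. The pads swing forward as they close: fully open they stand 13 mm farther back than shut.
Start: joints at [0.996, 0.286, 1.577, -0, 1.279, -0.15], TCP at [278.157, 615.008, 242.325] pointing down, gripper open.
Joint ranges: [-2.77, 2.77], [-0.9, 2.22], [0.21, 2.48], [-1.53, 4.67], [0.24, 2.81], [-2.84, 2.84]. Speed limits (rad/s): [2.79, 2.79, 3.14, 3.14, 3.14, 3.14].

INTERFACE

Orientations are given as a unit quaternion [w, x, y, z].
In Python, from plant import r gives the robot as it stands.
- The arm moves only by the tool servo_tool, never from a script. Its argument "commands" is a list of rows, each a list of 5 numbers: the shift along the tool's x, y, z in mm, then the turn about the tool's z in degrees, then the opening, from -1 (shut) to 1 (fully open). A call has 1 to 12 rows; each row is the pose to reach, as a shift and turn from the pose commanded when the call began, along the tool's axes at that moment; what a row does not reach only later rows make up. A row lasts 1/10 s, in which the tool goes at most 50 mm and 8.59 degrees, less where a joint would pass 70% of its speed; a pose out of reach is approached as far as the arm can. A call with a gripper value outside its range is refused whole. The fingers move at their own pace and stop on an object; "squeeze" is the grip in N (left out, the last holds). Time passes only in rows, so rows that repeat a pose let the fingers close. It gives the time, the measured TCP pose, the force, the opening and the grip force at its end, in the units of the state.
- r.get_obs(): the state, without advancing time (a new reading comes with each control period).
- r.snapshot(name): name is "scene" or "top" or "wrist"; returns the picture (480x640x3 uint8, blue, green, red); there is no depth.
- r.calibration(name): a dict with "fx", "fy", "cx", "cy" (pixels), "k1" (the pictures are not rectified: a ray, as slopes to the right and down, at radius r is drawn at 1 + k1 r^2 times it, then the intrinsics apply), "pose" (4x4, takes a point from camera to world coordinates). Camera axes: x right, y down, z forward; pixel columns grow to the right and rows downward; lengths in mm; the calibration is good to about 2 mm. A picture is of the moment at which its call begins: read the wrist's pose just before it. calibration takes no time and is no camera call; for the wrist camera it gives the pose at the moment of the call.
- r.job_done(): hands the job in; it is judged then, once.
The state is a dict: "time_s": time; "qpos": joint angles; "qd": joint speeds; "effort": joint torques, N m; "position": TCP position; "eef_rot": TCP orientation; "force": force on the tool from outside, world axes, zero at the start; "ft_torque": the same for the moment, N m; "gripper_width": opening from 0.0 (shut) to 1.0 (fully open); "grasp_force": force on a finger pad.
Only numpy, scipy, OpenCV 4.12 (cv2) and the standard library are available. Lean on these libraries where they do the work, as an engineer would, in place of code of your own. Each camera call takes 0.05 s, during which the arm holds its last target. There are 200 camera calls.

TASK

Make up the two microscope kits in their moulded trays from the things that stand along the front of the desk. The oil-immersion kit, in the tray with the big round pocket, gets the black screw can with the spare objective, the amber dropper bottle of oil and one lens-cleaner bottle (either bottle in either of its two small pockets); the inspection kit, in the tray with the long cradle, gets the pocket torch lying in its cradle and the other lens-cleaner bottle. Everything must sit right down in its pocket, keep the bottles and the can upright all the way, and leave the eyepiece cap, the sample vial and the coral where they are.

Things in the scene. Friction and masses are not known exactly. Their poses are not given: they have to be found in the camera images.
- objective_can_mid (a point): Black plastic screw can of a spare objective: a closed cylinder with ribbed lid, 57 mm in diameter, 68 mm high, 0.21 kg, standing upright. The point is at its centre, 34 mm above its foot; z up. (The eyepiece cap nearby is also black and round, but lower and hollow.)
- dropper_mid (a point): Amber dropper bottle of immersion oil with a slender black rubber bulb on top: body 33 mm in diameter and straight to about 57 mm up, dropper bulb up to 102 mm, 70 g, standing upright. The point is at its centre, 51 mm above its foot; z up.
- cleaner_a_mid (a point): Clear, pale-blue round bottle of lens cleaner with a white flip cap, 34 mm in diameter, 105 mm tall with the cap (the straight body, which is what to grip, is about 70 mm high), 90 g, standing upright. The two lens-cleaner bottles are alike and interchangeable. The point is at its centre, 52.5 mm above its foot; z up along the bottle.
- cleaner_b_mid (a point): Clear, pale-blue round bottle of lens cleaner with a white flip cap, 34 mm in diameter, 105 mm tall with the cap (the straight body, which is what to grip, is about 70 mm high), 90 g, standing upright. The two lens-cleaner bottles are alike and interchangeable. The point is at its centre, 52.5 mm above its foot; z up along the bottle.
- pocket_torch_mid (a point): Dark aluminium pocket torch lying on its side; 93 mm long (along its y), 26 mm wide (x) and 26 mm high (z); does not roll; 70 g. The point is at its centre, 13 mm above the desk. Grip it across the middle. Either way round is right in its cradle.
- oil_tray: Grey plastic kit tray with one big and two small round pockets (oil-immersion kit), fixed, 92 (x) by 220 (y) by 14 mm high. Origin: centre of its underside; z up. Pockets 10 mm deep (floor z = 4 mm), on the line x = 0: big one, 66 mm across, for the can, at y = -62 mm; small ones, 43 mm across, for the bottles, at y = +18 and +78 mm.
- inspection_tray: Grey plastic kit tray with a long cradle and one small round pocket (inspection kit), fixed, 92 (x) by 220 (y) by 14 mm high. Origin: centre of its underside; z up. Pockets 10 mm deep (floor z = 4 mm), on the line x = 0: torch cradle 38 (x) by 103 mm (y) centred at y = -45 mm, with a gap for the fingers right across the tray at its middle, 44 mm long in y; bottle pocket 43 mm across at y = +70 mm.
- cap_mid (a point): Bystander, to be left alone: black rubber eyepiece dust cap, an open cup 54 mm in diameter and 48 mm high. The point is at its centre, 24 mm up.
- vial_mid (a point): Bystander, to be left alone: sample vial with a black screw cap, 23 mm in diameter, 62 mm high, upright. The point is at its centre, 31 mm up.
- coral_mid (a point): Bystander, to be left alone: brittle piece of branching coral, 47 by 62 mm, 36 mm high. The point is at its centre, 18 mm up.
There are look-alikes about, which are no part of the job. Leave any green look-alike of the part that bears cleaner_a_mid alone. Leave any purple look-alike of the part that bears objective_can_mid alone.

How it is judged (in metres and radians):
At the end, for the whole second after the job is handed in: All five seated in their pockets as the goal says: each centre within 8 mm of its pocket's centre (along x and y) and 4 mm of its seated height, upright within 0.12 rad (torch level, within 0.15 rad of its cradle), at rest; cap, vial and coral within 25 mm of where they were (x of objective_can_mid in the frame of oil_tray between -0.008 and 0.008 m and y of objective_can_mid in the frame of oil_tray between -0.07 and -0.054 m and z of objective_can_mid in the frame of oil_tray between 0.034 and 0.042 m and ((x of dropper_mid in the frame of oil_tray between -0.008 and 0.008 m and y of dropper_mid in the frame of oil_tray between 0.01 and 0.026 m and z of dropper_mid in the frame of oil_tray between 0.051 and 0.059 m and x of cleaner_a_mid in the frame of oil_tray between -0.008 and 0.008 m and y of cleaner_a_mid in the frame of oil_tray between 0.07 and 0.086 m and z of cleaner_a_mid in the frame of oil_tray between 0.0525 and 0.0605 m and x of cleaner_b_mid in the frame of inspection_tray between -0.008 and 0.008 m and y of cleaner_b_mid in the frame of inspection_tray between 0.062 and 0.078 m and z of cleaner_b_mid in the frame of inspection_tray between 0.0525 and 0.0605 m) or (x of dropper_mid in the frame of oil_tray between -0.008 and 0.008 m and y of dropper_mid in the frame of oil_tray between 0.01 and 0.026 m and z of dropper_mid in the frame of oil_tray between 0.051 and 0.059 m and x of cleaner_b_mid in the frame of oil_tray between -0.008 and 0.008 m and y of cleaner_b_mid in the frame of oil_tray between 0.07 and 0.086 m and z of cleaner_b_mid in the frame of oil_tray between 0.0525 and 0.0605 m and x of cleaner_a_mid in the frame of inspection_tray between -0.008 and 0.008 m and y of cleaner_a_mid in the frame of inspection_tray between 0.062 and 0.078 m and z of cleaner_a_mid in the frame of inspection_tray between 0.0525 and 0.0605 m) or (x of dropper_mid in the frame of oil_tray between -0.008 and 0.008 m and y of dropper_mid in the frame of oil_tray between 0.07 and 0.086 m and z of dropper_mid in the frame of oil_tray between 0.051 and 0.059 m and x of cleaner_a_mid in the frame of oil_tray between -0.008 and 0.008 m and y of cleaner_a_mid in the frame of oil_tray between 0.01 and 0.026 m and z of cleaner_a_mid in the frame of oil_tray between 0.0525 and 0.0605 m and x of cleaner_b_mid in the frame of inspection_tray between -0.008 and 0.008 m and y of cleaner_b_mid in the frame of inspection_tray between 0.062 and 0.078 m and z of cleaner_b_mid in the frame of inspection_tray between 0.0525 and 0.0605 m) or (x of dropper_mid in the frame of oil_tray between -0.008 and 0.008 m and y of dropper_mid in the frame of oil_tray between 0.07 and 0.086 m and z of dropper_mid in the frame of oil_tray between 0.051 and 0.059 m and x of cleaner_b_mid in the frame of oil_tray between -0.008 and 0.008 m and y of cleaner_b_mid in the frame of oil_tray between 0.01 and 0.026 m and z of cleaner_b_mid in the frame of oil_tray between 0.0525 and 0.0605 m and x of cleaner_a_mid in the frame of inspection_tray between -0.008 and 0.008 m and y of cleaner_a_mid in the frame of inspection_tray between 0.062 and 0.078 m and z of cleaner_a_mid in the frame of inspection_tray between 0.0525 and 0.0605 m)) and x of pocket_torch_mid in the frame of inspection_tray between -0.008 and 0.008 m and y of pocket_torch_mid in the frame of inspection_tray between -0.053 and -0.037 m and z of pocket_torch_mid in the frame of inspection_tray between 0.013 and 0.021 m and angle between the y axis of pocket_torch_mid and the y axis of inspection_tray, either way round below 0.15 rad and angle between each of objective_can_mid, dropper_mid, cleaner_a_mid, cleaner_b_mid, pocket_torch_mid's own z axis and vertical below 0.12 rad and linear speed of each of objective_can, dropper, cleaner_a, cleaner_b, pocket_torch below 0.02 m/s and distance of each of cap_mid, vial_mid, coral_mid from where it was at the start of the episode below 0.025 m); the robot touches nothing.
It fails at once if a bottle or the objective can is tipped by more than 0.7 rad (angle between any of objective_can_mid, dropper_mid, cleaner_a_mid, cleaner_b_mid's own z axis and vertical above 0.7 rad).
It fails at once if the eyepiece cap, the vial or the coral is shifted by more than 25 mm (distance of any of cap_mid, vial_mid, coral_mid from where it was at the start of the episode above 0.025 m).
It also fails if it takes over 115 s, if anything falls off the work surface, if the arm or the gripper's body presses on something with over 40 N, if the wrist force passes 120 N, or if a joint passes its speed limit or range.

## Working session

There is one attempt and no reset: what is moved stays moved. The work goes in short steps, Python scripts to look and compute and a tool call to move; the robot and the scene stay as the last step left them, time stands still between calls to the robot, and variables do not carry over. Pictures are saved under pics/ and viewed, at most 14 in all, crops included, and the job is handed in when it is done.

Besides the shell and the picture viewer there is one more tool, called after "Request:" as name([rows], argument=value, ...), one row to a line, values as JSON. servo_tool: Moves the arm, as the interface text tells. Its arguments: {"type":"object","properties":{"commands":{"type":"array","items":{"type":"array","items":{"type":"number"}}},"squeeze":{"type":"number"}},"required":["commands"]}

```bash
mkdir -p pics; ls
cat > h.py <<'E'
import numpy as np, cv2
from plant import r
def cal(n):
    c=r.calibration(n); return {k:(np.array(v) if k=='pose' else v) for k,v in c.items()}
def ray(c,u,v):
    K=np.array([[c['fx'],0,c['cx']],[0,c['fy'],c['cy']],[0,0,1.]])
    p=cv2.undistortPoints(np.array([[[u,v]]],float),K,np.array([c['k1'],0,0,0,0.]))[0,0]
    d=c['pose'][:3,:3]@np.array([p[0],p[1],1]); return c['pose'][:3,3],d/np.linalg.norm(d)
def atz(c,u,v,z):
    o,d=ray(c,u,v); return o+d*(z-o[2])/d[2]
def tri(rays):
    A=np.zeros((3,3));b=np.zeros(3)
    for o,d in rays:
        P=np.eye(3)-np.outer(d,d);A+=P;b+=P@o
    x=np.linalg.solve(A,b); return x,[np.linalg.norm((np.eye(3)-np.outer(d,d))@(x-o)) for o,d in rays]
def proj(c,X):
    R=c['pose'][:3,:3];p=R.T@(np.array(X,float)-c['pose'][:3,3]);a=p[:2]/p[2];s=1+c['k1']*(a@a)
    return c['fx']*a[0]*s+c['cx'],c['fy']*a[1]*s+c['cy']
E
python3 - <<'E'
from h import *
o=r.get_obs();print(o['time_s'],o['position'],o['eef_rot'],r.tips_ahead)
for n in("scene","top","wrist"):
    c=cal(n);print(n,c['fx'],c['cx'],c['cy'],c['k1']);print(c['pose'].round(2))
    cv2.imwrite(f"pics/{n}0.png",r.snapshot(n))
E
```

```text
pics
0.0 [277.82835229 614.47209489 240.91572052] [-4.26888081e-04  2.10825979e-01  9.77522879e-01 -1.11624977e-03] 11.0
scene 472.8251653407786 318.91622455824705 236.2185849420004 -0.1283612399901886
[[ 6.3000e-01 -4.6000e-01  6.2000e-01 -9.2190e+01]
 [-7.8000e-01 -3.9000e-01  4.9000e-01 -5.1968e+02]
 [ 1.0000e-02 -8.0000e-01 -6.1000e-01  7.3146e+02]
 [ 0.0000e+00  0.0000e+00  0.0000e+00  1.0000e+00]]
top 521.871934669733 319.39107856303195 232.07556113935385 -0.12239209136985511
[[-2.00000e-02 -9.90000e-01  1.30000e-01  4.37530e+02]
 [-1.00000e+00  3.00000e-02  1.00000e-02  3.30000e+00]
 [-2.00000e-02 -1.30000e-01 -9.90000e-01  1.53897e+03]
 [ 0.00000e+00  0.00000e+00  0.00000e+00  1.00000e+00]]
wrist 421.63668485676146 323.2350890582987 239.1944720260951 -0.05980115745023627
[[ 4.1000e-01  8.8000e-01  2.5000e-01  2.1467e+02]
 [ 9.1000e-01 -4.0000e-01 -1.1000e-01  6.4264e+02]
 [-0.0000e+00  2.7000e-01 -9.6000e-01  3.7292e+02]
 [ 0.0000e+00  0.0000e+00  0.0000e+00  1.0000e+00]]
```

View pics/scene0.png

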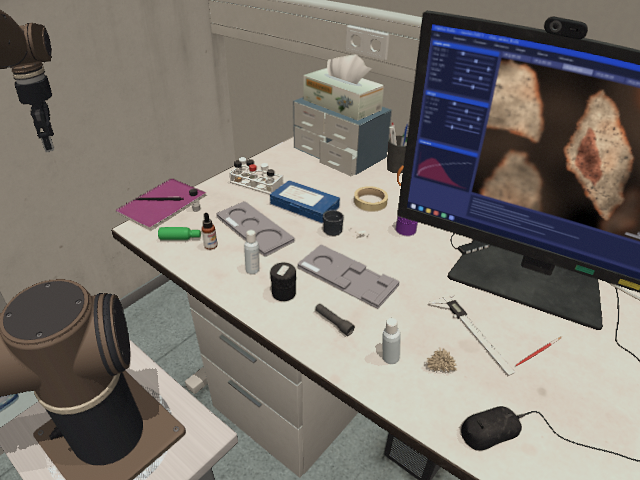

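View pics/top0.png

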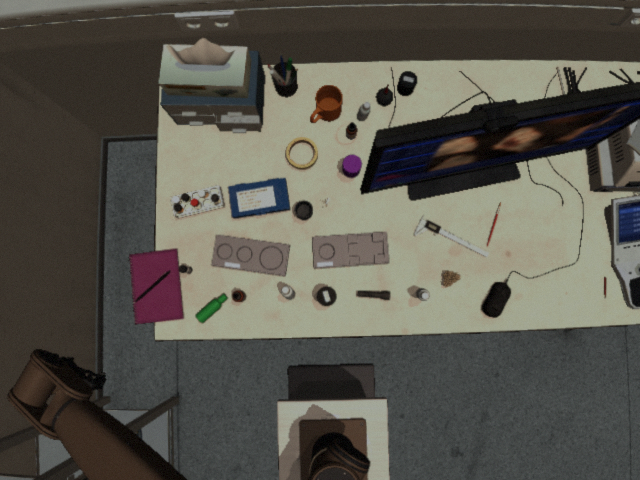

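Both views show the five parts along the front, trays behind: top view dropper (239,296), cleaners (287,291) and (423,294), can (325,296), torch (373,294); oil tray about (251,255), inspection tray about (350,250). The green one lies at (212,308). Now I take enlarged crops.

Run:
```python
import cv2
a=cv2.imread('pics/scene0.png')[190:390,190:456];cv2.imwrite('pics/sc.png',cv2.resize(a,None,fx=3,fy=3,interpolation=cv2.INTER_CUBIC))
a=cv2.imread('pics/top0.png')[225:325,175:475];cv2.imwrite('pics/tc.png',cv2.resize(a,None,fx=2.6667,fy=2.6667,interpolation=cv2.INTER_CUBIC))
```

```text
(no output)
```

View pics/sc.png

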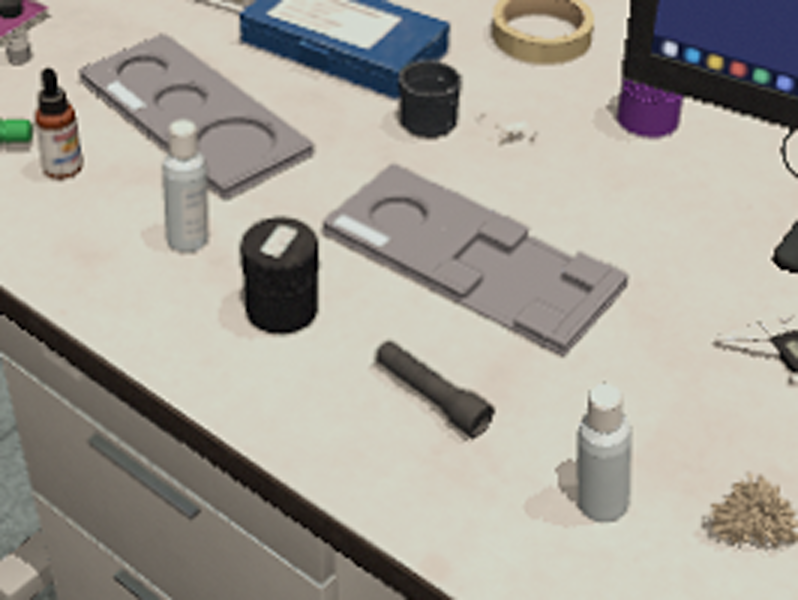

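View pics/tc.png

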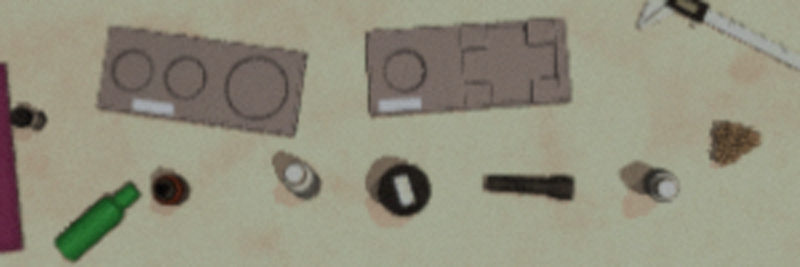

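Run:
```python
from h import *
cs,ct=cal('scene'),cal('top')
P={'drop102':((47,75),(169,187)),'cl1_105':((184,126),(294,174)),'can68':((280,238),(404,189)),'torchend1':((386,352),(486,183)),'torchend2':((478,410),(572,187)),'cl2_105':((605,392),(667,187)),
'oilL':((80,72),(98,108)),'oilT':((163,35),(109,27)),'oilR':((313,148),(306,52)),'oilB':((225,190),(296,134)),
'insL':((324,225),(371,116)),'insT':((395,165),(367,32)),'insR':((628,278),(566,17)),'insB':((563,350),(571,101)),
'o1':((143,70),(133,70)),'o2':((181,97),(185,77)),'o3':((236,137),(257,88)),'i1':((399,211),(405,71)),'cap48':((430,75),None)}
for k,(s,t) in P.items():
    s=ray(cs,s[0]/3+190,s[1]/3+190)
    if t is None: continue
    uv=(t[0]/2.66667+175,t[1]/2.66667+225)
    x,e=tri([s,ray(ct,*uv)]);print(k,x.round(1),np.round(e,1),atz(ct,*uv,14)[:2].round(1))
```

```text
drop102 [455.8 251.9  97.4] [4.4 4.4] [460.4 263.3]
cl1_105 [469.8 118.4 103.5] [0.3 0.3] [471.6 125.7]
can68 [451.7   6.1  69.3] [0.3 0.3] [452.4   6. ]
torchend1 [457.5 -84.7  10. ] [1.2 1.2] [456.6 -83.5]
torchend2 [ 448.4 -174.7   21.7] [1.9 1.9] [ 449.7 -177.1]
cl2_105 [ 445.6 -264.   103.2] [0.8 0.8] [ 446.6 -281.2]
oilL [549.5 342.5  10.5] [0.4 0.4] [548.9 341.9]
oilT [639.9 330.1  10.1] [0.6 0.6] [638.9 329.6]
oilR [605.5 111.4   6.6] [1. 1.] [605.4 110.2]
oilB [514.3 124.   11.6] [1.5 1.5] [515.3 122.8]
insL [534.   39.5   8.6] [1. 1.] [533.   40.1]
insT [626.5  42.1  11. ] [0.4 0.4] [625.8  42.4]
insR [ 636.5 -177.3    8.6] [1.6 1.6] [ 636.7 -178. ]
insB [ 543.5 -179.8    6.6] [1. 1.] [ 543.6 -179.7]
o1 [590.8 303.9   8. ] [0. 0.] [590.2 302.7]
o2 [581.4 245.2  10.3] [0. 0.] [581.  244.7]
o3 [567.  164.8  14.2] [0.2 0.2] [566.9 164.9]
i1 [581.6   1.6  12.8] [0. 0.] [581.5   1.6]
```

Heights agree with the text (105, 68, 14, and so on), so the coarse map is sound. I'll move over the left half for a close wrist look.

Request:
servo_tool([
  [-352,-240,-10,66,1],
  [-352,-240,-10,66,1],
  [-352,-240,-10,66,1],
  [-352,-240,-10,66,1],
  [-352,-240,-10,66,1],
  [-352,-240,-10,66,1],
  [-352,-240,-10,66,1],
  [-352,-240,-10,66,1],
  [-352,-240,-10,66,1],
  [-352,-240,-10,66,1],
  [-352,-240,-10,66,1],
  [-352,-240,-10,66,1],
], squeeze=40)

```text
time_s: 1.35
position: [499.3, 252.1, 252.0]
eef_rot: [-0.0, 0.709, 0.705, -0.0]
force: [-0.1, -1.0, -0.1]
gripper_width: 0.995
grasp_force: 0.0
```

```bash
cat > shot.py <<'E'
import sys; from h import *; import pickle
n=sys.argv[1]; c=cal('wrist'); im=r.snapshot('wrist'); o=r.get_obs()
cv2.imwrite(f'pics/{n}.png',im); pickle.dump(c,open(f'{n}.pkl','wb'))
from scipy.spatial.transform import Rotation as R
q=o['eef_rot'];T=R.from_quat([q[1],q[2],q[3],q[0]]).as_matrix()
print(o['time_s'],np.round(o['position'],1),'y-axis deg',round(np.degrees(np.arctan2(T[1,1],T[0,1])),2),'grip',o['gripper_width'],o['grasp_force'])
E
python3 shot.py w1
```

```text
1.4 [499.2 252.3 252.1] y-axis deg -0.24 grip 1.0018641575390397 0.0
```

View pics/w1.png

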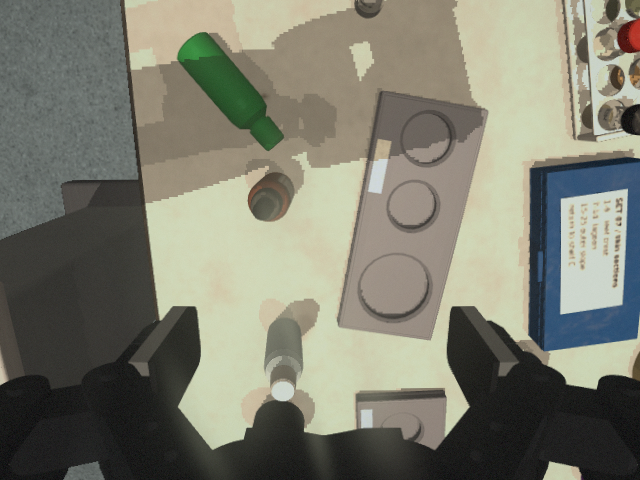

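The wrist view shows oil tray pockets at (428,138), (414,205), (395,287), dropper bulb top near (264,207), and cleaner cap top at (283,391). Now the right half.

Run:
```python
from h import *; import pickle
c=pickle.load(open('w1.pkl','rb'));cs=cal('scene')
for k,u,v,z,s in[('o1',428,138,14,(143,70)),('o2',414,205,14,(181,97)),('o3',395,287,14,(236,137)),('A',379,91,14,(80,72)),('B',487,108,14,(163,35)),('C',432,338,14,(313,148)),('D',338,326,14,(225,190)),('drop',264,207,102,(47,75)),('cl1',283,391,105,(184,126))]:
    x,e=tri([ray(c,u,v),ray(cs,s[0]/3+190,s[1]/3+190)])
    print(k,atz(c,u,v,z).round(1),x.round(1),np.round(e[0],1))
```

```text
o1 [589.3 305.7  14. ] [591.4 305.2   7. ] 0.4
o2 [580.1 247.1  14. ] [581.5 246.    9.7] 0.5
o3 [566.3 168.5  14. ] [567.8 166.9  12. ] 1.3
A [546.  344.2  14. ] [548.2 343.4  10.3] 2.0
B [638.5 330.9  14. ] [640.8 330.9   9. ] 0.4
C [605.3 114.1  14. ] [605.8 111.4   7.4] 1.5
D [512.7 128.1  14. ] [513.3 126.   10.7] 0.6
drop [458.7 263.7 102. ] [457.3 261.7  92.1] 0.0
cl1 [467.2 119.8 105. ] [468.2 118.1 103.9] 1.3
```

Request:
servo_tool([
  [-320,0,0,0,1],
  [-320,0,0,0,1],
  [-320,0,0,0,1],
  [-320,0,0,0,1],
  [-320,0,0,0,1],
  [-320,0,0,0,1],
  [-320,0,0,0,1],
  [-320,0,0,0,1],
  [-320,0,0,0,1],
])

```text
time_s: 2.3
position: [498.1, -67.7, 252.2]
eef_rot: [-0.0, 0.709, 0.705, 0.0]
force: [-0.7, 0.0, -0.2]
gripper_width: 1.001
grasp_force: 0.0
```

```bash
python3 shot.py w2
```

```text
2.35 [498.1 -67.2 252.2] y-axis deg -0.24 grip 1.001306576895032 0.0
```

View pics/w2.png

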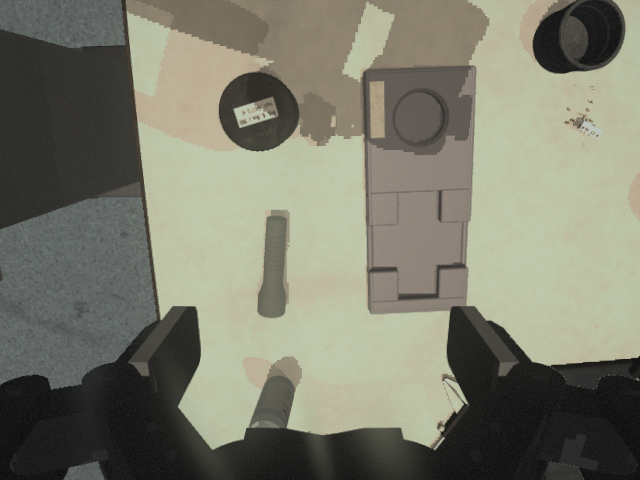

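The wrist view shows the can lid at (258,112), inspection pocket at (420,117), tray corners (364,68), (475,67), (466,309), (368,313), and the torch from (276,218) to (272,316). The dropper estimates disagree, so I'll project hypotheses.

Run:
```python
from h import *; import pickle
c=pickle.load(open('w2.pkl','rb'));cs=cal('scene');ct=cal('top');c1=pickle.load(open('w1.pkl','rb'))
for k,u,v,z,s in[('i1',420,117,14,(399,211)),('A',364,68,14,(324,225)),('B',475,67,14,(395,165)),('C',466,309,14,(628,278)),('D',368,313,14,(563,350)),('can',258,112,68,(280,238)),('t1',276,218,20,(386,352)),('t2',272,316,20,(478,410))]:
    x,e=tri([ray(c,u,v),ray(cs,s[0]/3+190,s[1]/3+190)])
    print(k,atz(c,u,v,z).round(1),x.round(1),np.round(e[0],1))
for Y in (250,256,262):
  for z in(0,57,102):
    p=[458,Y,z];a=proj(cs,p);b=proj(ct,p);w=proj(c1,p)
    print(Y,z,np.round([(a[0]-190)*3,(a[1]-190)*3,(b[0]-175)*2.667,(b[1]-225)*2.667,*w],0))
a=cv2.imread('pics/w1.png')[140:240,230:330];a=cv2.resize(a,(400,400),interpolation=2)
b=cv2.imread('pics/scene0.png')[205:255,190:240];b=cv2.resize(b,(400,400),interpolation=2)
cv2.imwrite('pics/d.png',np.hstack([a,b]))
```

```text
i1 [580.5   3.5  14. ] [581.7   2.8  11.8] 1.0
A [532.2  42.8  14. ] [534.4  41.7   7.2] 2.4
B [624.7  44.1  14. ] [627.2  43.8   9.4] 1.3
C [ 635.2 -174.8   14. ] [ 636.2 -176.6    8.8] 1.0
D [ 540.3 -178.    14. ] [ 540.8 -180.3    9.1] 0.1
can [451.1   7.1  68. ] [451.5   6.8  69. ] 0.3
t1 [456.  -82.5  20. ] [456.  -85.5  11.6] 1.5
t2 [ 448.6 -177.7   20. ] [ 447.8 -174.9   22.9] 1.8
250 0 [ 71. 171. 183. 189. 279. 200.]
250 57 [ 63. 116. 175. 189. 272. 213.]
250 102 [ 56.  70. 167. 188. 264. 226.]
256 0 [ 66. 168. 178. 189. 279. 193.]
256 57 [ 58. 113. 169. 189. 271. 205.]
256 102 [ 51.  67. 162. 188. 263. 218.]
262 0 [ 62. 166. 172. 189. 278. 187.]
262 57 [ 53. 110. 163. 189. 271. 198.]
262 102 [ 46.  64. 156. 188. 263. 209.]
```

View pics/d.png

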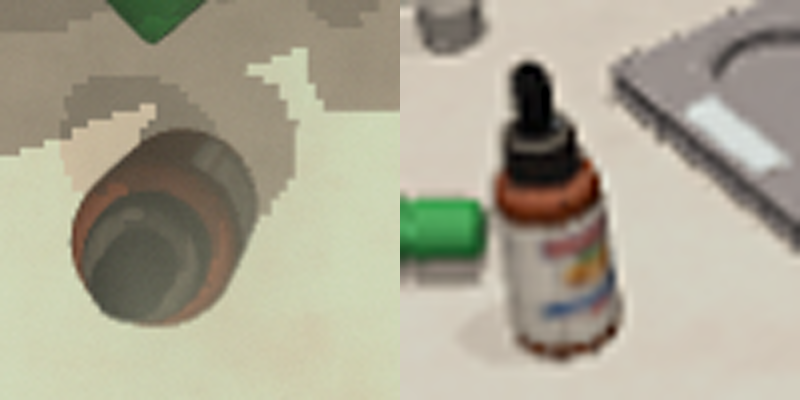

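Dropper crop: bulb centre (264,207) and foot about (277,191) in the wrist view, consistent with the dropper at (458,260). Positions settled: torch (452,-130) at yaw −0.084; cradle (586,-113) at yaw +0.042. Torch first.

Request:
servo_tool([
  [-62,-46,100,4.6,1],
  [-62,-46,100,4.6,1],
  [-62,-46,130,4.6,1],
  [-62,-46,170,4.6,1],
  [-62,-46,205,4.6,1],
  [-62,-46,225,4.6,1],
  [-62,-46,235,4.6,1],
  [-62,-46,235,4.6,1],
  [-62,-46,235,4.6,1],
])

```text
time_s: 3.25
position: [452.8, -130.1, 18.4]
eef_rot: [0.001, 0.736, 0.677, 0.0]
force: [0.4, -0.9, 0.6]
gripper_width: 1.002
grasp_force: 0.0
```

Request:
servo_tool([
  [0,0,0,0,-0.6],
  [0,0,0,0,-0.8],
  [0,0,0,0,-1],
  [0,0,0,0,-1],
  [0,0,0,0,-1],
  [0,0,0,0,-1],
  [0,0,0,0,-1],
  [0,0,0,0,-1],
], squeeze=40)

```text
time_s: 4.05
position: [452.3, -130.8, 18.0]
eef_rot: [0.001, 0.737, 0.676, 0.0]
force: [-0.6, 0.3, 5.9]
gripper_width: 0.299
grasp_force: 41.2
```

Request:
servo_tool([
  [0,0,-50,0,-1],
  [29,132,-60,-7.2,-1],
  [29,132,-60,-7.2,-1],
  [29,132,-60,-7.2,-1],
  [29,132,-60,-7.2,-1],
  [29,132,-60,-7.2,-1],
  [29,132,-60,-7.2,-1],
])

```text
time_s: 4.75
position: [583.8, -112.5, 75.8]
eef_rot: [-0.002, 0.693, 0.721, -0.001]
force: [-0.6, 0.2, -0.6]
gripper_width: 0.299
grasp_force: 40.5
```

```bash
python3 shot.py w3
```

```text
4.8 [ 583.8 -112.7   76. ] y-axis deg 2.23 grip 0.30024248300677847 40.51248013973236
```

View pics/w3.png

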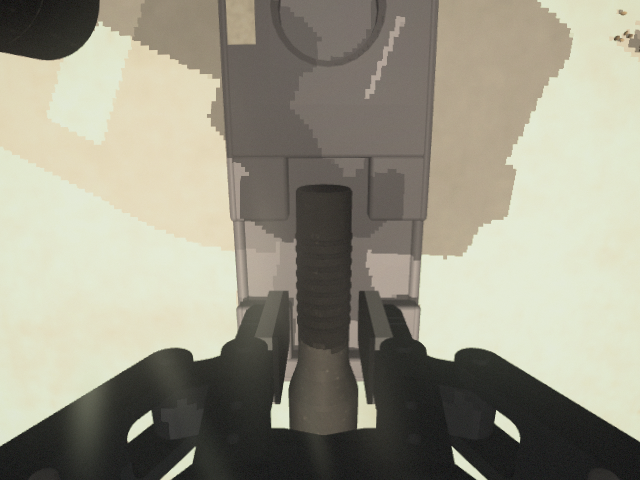

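The torch's tail end is at (324,187); the cradle's far wall is at row 157 between columns 288 and 370, and the pocket is at (330,10).

Run:
```python
from h import *; import pickle
c=pickle.load(open('w3.pkl','rb'))
for k,u,v,z in[('torch end top',324,187,82),('torch axis front',324,230,84),('cradle wall L',288,157,14),('R',370,157,14),('trayL',228,157,14),('trayR',432,157,14)]: print(k,atz(c,u,v,z).round(1))
```

```text
torch end top [581.7 -63.5  82. ]
torch axis front [582.2 -76.2  84. ]
cradle wall L [565.2 -60.8  14. ]
R [602.4 -59.3  14. ]
trayL [537.9 -61.8  14. ]
trayR [630.6 -58.1  14. ]
```

Request:
servo_tool([
  [-1.5,2,25,0,-1],
  [-1.5,2,40,0,-1],
  [-1.5,2,48,0,-1],
  [-1.5,2,53,0,-1],
  [-1.5,2,53,0,-1],
  [-1.5,2,53,0,-1],
])

```text
time_s: 5.4
position: [588.1, -114.5, 24.9]
eef_rot: [0.0, 0.693, 0.721, 0.0]
force: [-0.9, -0.5, 0.3]
gripper_width: 0.301
grasp_force: 40.6
```

Request:
servo_tool([
  [1,-2,2,0,-1],
  [1,-2,2,0,-1],
  [1,-2,2.5,0,-1],
  [1,-2,2.5,0,-0.5],
  [1,-2,2.5,0,-0.1],
  [1,-2,2.5,0,-0.1],
  [1,-2,2.5,0,-0.1],
  [1,-2,2.5,0,-0.1],
])

```text
time_s: 6.2
position: [585.8, -113.5, 21.9]
eef_rot: [0.0, 0.693, 0.721, 0.0]
force: [-0.4, 0.3, 0.1]
gripper_width: 0.453
grasp_force: 0.0
```

Request:
servo_tool([
  [0,0,-40,0,-0.1],
  [0,0,-90,0,1],
  [-20,-30,-140,0,1],
  [-97,-140,-228,2.3,1],
  [-97,-140,-228,2.3,1],
  [-97,-140,-228,2.3,1],
  [-97,-140,-228,2.3,1],
  [-97,-140,-228,2.3,1],
  [-97,-140,-228,2.3,1],
  [-97,-140,-228,2.3,1],
])

```text
time_s: 7.2
position: [449.7, -214.9, 248.4]
eef_rot: [-0.001, 0.707, 0.707, 0.0]
force: [-0.2, 0.2, -0.8]
gripper_width: 1.001
grasp_force: 0.0
```

```bash
python3 shot.py w4
```

```text
7.25 [ 449.8 -214.8  248.2] y-axis deg 0.04 grip 1.0003959944365264 0.0
```

View pics/w4.png

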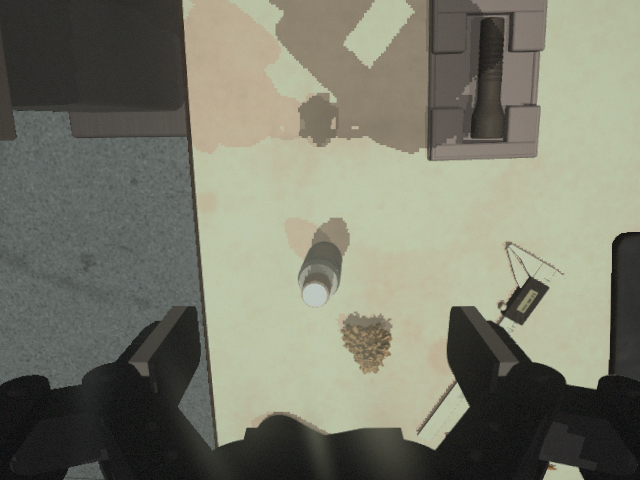

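The torch lies centred in its cradle at (489,75). The cleaner cap is at (315,293), with the coral nearby at (343..392, 312..373), so I must check the right finger's clearance.

Run:
```python
from h import *; import pickle
c=pickle.load(open('w4.pkl','rb'));cs=cal('scene')
print(atz(c,315,293,105),tri([ray(c,315,293),ray(cs,605/3+190,392/3+190)]))
for p in((345,318),(392,318),(368,373)):print(atz(c,*p,15))
```

```text
[ 443.49220104 -263.61863189  105.        ] (array([ 443.61136133, -263.8980267 ,  104.71026182]), [np.float64(0.19178578113034264), np.float64(0.19178578113031985)])
[ 469.94221958 -327.54842031   15.        ]
[ 514.79989935 -327.64962068   15.        ]
[ 493.79013044 -387.99852627   15.        ]
```

Request:
servo_tool([
  [-49,-6,50,0,1],
  [-49,-6,85,0,1],
  [-49,-6,100,0,1],
  [-49,-6,140,0,1],
  [-49,-6,175,0,1],
  [-49,-6,192,0,1],
  [-49,-6,198,0,1],
  [-49,-6,198,0,1],
  [-49,-6,198,0,1],
])

```text
time_s: 8.15
position: [444.5, -265.1, 52.6]
eef_rot: [0.001, 0.707, 0.707, 0.0]
force: [-0.5, 0.5, 0.4]
gripper_width: 1.004
grasp_force: 0.0
```

Request:
servo_tool([
  [0,0,0,0,-0.2],
  [0,0,0,0,-0.5],
  [0,0,0,0,-0.7],
  [0,0,0,0,-1],
  [0,0,0,0,-1],
  [0,0,0,0,-1],
  [0,0,0,0,-1],
  [0,0,0,0,-1],
], squeeze=40)

```text
time_s: 8.95
position: [444.4, -265.5, 52.8]
eef_rot: [0.001, 0.707, 0.707, 0.0]
force: [0.9, 1.0, 6.0]
gripper_width: 0.387
grasp_force: 39.3
```

Request:
servo_tool([
  [0,0,-40,0,-1],
  [0,0,-80,0,-1],
  [40,20,-90,0,-1],
  [266,137,-90,0,-1],
  [266,137,-90,0,-1],
  [266,137,-90,0,-1],
  [266,137,-90,0,-1],
  [266,137,-90,0,-1],
  [266,137,-90,0,-1],
  [266,137,-90,0,-1],
  [266,137,-90,0,-1],
  [266,137,-90,0,-1],
])

```text
time_s: 10.15
position: [580.0, -0.3, 141.3]
eef_rot: [-0.0, 0.708, 0.706, -0.001]
force: [-0.5, -1.1, -0.8]
gripper_width: 0.386
grasp_force: 38.9
```

```bash
python3 shot.py w5
```

```text
10.2 [ 5.801e+02 -3.000e-01  1.415e+02] y-axis deg -0.16 grip 0.38569876508344875 38.9167348301271
```

View pics/w5.png

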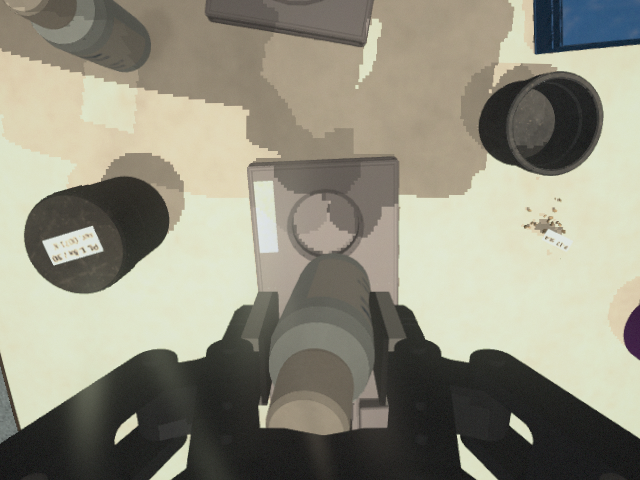

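The bottle's foot edge is at (337,254) and the pocket rim centre at (325,222).

Run:
```python
from h import *; import pickle
c=pickle.load(open('w5.pkl','rb'))
print(atz(c,337,254,88.6),atz(c,325,222,14),c['pose'][:3,3])
for p in([580.1,1.2+17,88.6],[580.1,1.2,88.6],[580.1,1.2,193.6],[580.1,1.2,158]):print(proj(c,p))
```

```text
[585.97574809   8.84666776  88.6       ] [580.71107202   6.06258157  14.        ] [579.93112522  68.23876342 273.07604905]
(np.float64(324.16737082574366), np.float64(234.3794132515722))
(np.float64(324.24380946756855), np.float64(269.70924187597615))
(np.float64(324.9975662811193), np.float64(427.39806262109704))
(np.float64(324.6150172374835), np.float64(346.9701474779558))
```

The bottle appears slightly tilted in the grip. I'll check with the fixed cameras.

Run:
```python
from h import *
s=r.snapshot('scene');cs=cal('scene');cv2.imwrite('pics/s5.png',s)
u,v=proj(cs,[580,0,110]);x0,y0=int(u)-50,int(v)-50;print(x0,y0)
cv2.imwrite('pics/s5c.png',cv2.resize(s[y0:y0+100,x0:x0+100],(600,600),interpolation=2))
for p in([580,0,88],[580,0,158],[581,2.5,14]):a=proj(cs,p);print(np.round([(a[0]-x0)*6,(a[1]-y0)*6]))
```

```text
273 177
[305. 351.]
[309. 196.]
[297. 497.]
```

View pics/s5c.png

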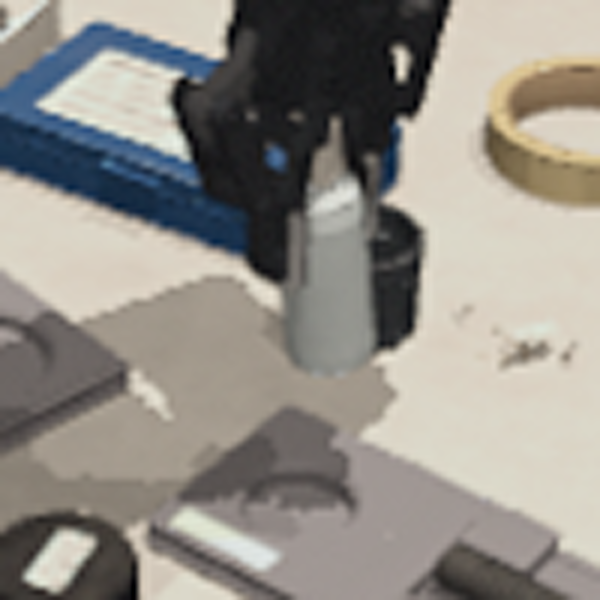

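The fixed view confirms a slight tilt, with the foot about 6 mm towards +x and 7 mm towards −y of the grip (foot centre at crop (332,345) instead of (305,351)). I'll aim the foot at the pocket and let the floor right it.

Request:
servo_tool([
  [4,-2,20,0,-1],
  [8,-5,40,0,-1],
  [8,-5,55,0,-1],
  [8,-5,62,0,-1],
  [8,-5,65,0,-1],
  [8,-5,65,0,-1],
  [8,-5,65,0,-1],
])

```text
time_s: 10.95
position: [576.6, 8.7, 77.7]
eef_rot: [0.001, 0.707, 0.707, 0.0]
force: [0.3, -0.6, -0.4]
gripper_width: 0.385
grasp_force: 38.9
```

Run:
```python
from h import *
s=r.snapshot('scene');cs=cal('scene')
print(r.get_obs()['position'])
u,v=proj(cs,[580,0,30]);x0,y0=int(u)-33,int(v)-40;print(x0,y0)
a=cv2.resize(s[y0:y0+60,x0:x0+67],(402,360),interpolation=2)
w=cv2.resize(r.snapshot('wrist')[100:400,200:535],(402,360));cv2.imwrite('pics/s6.png',np.hstack([a,w]))
```

```text
[576.64050274   8.79124666  77.84533608]
290 215
```

View pics/s6.png

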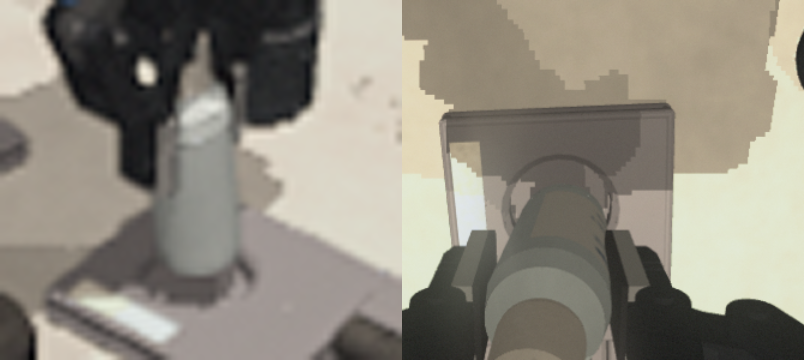

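The foot hangs over the pocket (foot (198,253), pocket (198,272) in the left crop), aligned in both views. Lowering.

Request:
servo_tool([
  [0,0,8,0,-1],
  [0,0,14,0,-1],
  [0,0,18,0,-1],
  [0,0,20,0,-1],
  [0,0,20,0,-1],
  [0,0,20,0,-1],
])

```text
time_s: 11.65
position: [575.8, 9.1, 56.7]
eef_rot: [-0.0, 0.707, 0.707, -0.0]
force: [-1.0, 0.7, 0.5]
gripper_width: 0.386
grasp_force: 39.2
```

Request:
servo_tool([
  [0,0,1,0,-1],
  [0,0,2,0,-1],
  [0,0,2,0,-1],
])

```text
time_s: 11.95
position: [576.7, 9.1, 56.3]
eef_rot: [0.001, 0.707, 0.707, 0.001]
force: [-1.4, 1.4, 5.3]
gripper_width: 0.382
grasp_force: 38.3
```

Request:
servo_tool([
  [0,0,0,0,-0.25],
  [0,0,0,0,-0.15],
  [0,0,0,0,-0.1],
  [0,0,0,0,0],
  [0,0,0,0,0.2],
  [0,0,0,0,0.5],
  [0,0,0,0,0.5],
])

```text
time_s: 12.65
position: [575.8, 9.0, 54.7]
eef_rot: [-0.0, 0.707, 0.707, -0.0]
force: [0.0, 0.0, -0.5]
gripper_width: 0.753
grasp_force: 0.0
```

Run:
```python
from h import *
s=r.snapshot('scene');cs=cal('scene');cv2.imwrite('pics/s7.png',s)
for p in([581,2.5,4],[581,2.5,109]):print(proj(cs,p))
# body silhouette rows: bluish-grey clear bottle extents
for row in (240,245,250,255,258,262):
    print(row,s[row,305:345].mean(1).astype(int))
```

```text
(np.float64(322.4531505292474), np.float64(263.1362924685473))
(np.float64(323.3639889434752), np.float64(227.3115503786884))
240 [ 30  31  29  30  35  43  45  39  29  26  96 132 139 140 157 201 216 212
 210 213 208 185 150  91  13  20  20  51 121 195 212 210 210 209 209 210
 210 209 209 209]
245 [ 28  32  31  30  31  26  41  68  93  82  99 122 124 150 164 166 170 170
 165 155 150 146 139 136 145 149 149 149 150 150 148 194 213 210 209 210
 210 210 211 211]
250 [ 41  27  29  30  31  25  70 105 116  87  92 113 127 137 140 145 147 149
 150 151 150 147 145 124 104  99 100 118 144 154 151 197 215 211 210 211
 211 212 211 212]
255 [160 136  87  53  38  36  83 111 111  82  89 116 125 132 136 139 143 145
 146 150 150 148 146 137 141 149 153 154 153 153 153 154 153 153 153 152
 152 152 159 173]
258 [ 85  83  85  86  84  84  89  86  79  73  90 111 123 130 136 141 144 145
 147 149 149 149 146 142 109  95 122 138 150 155 154 153 153 154 153 154
 153 153 153 153]
262 [134 112  95  85  82  84  84  96  96  86  84 103 119 128 134 138 141 144
 147 149 150 151 148 142 135 141 123 133 153 153 153 153 153 154 154 153
 153 153 153 153]
```

The bottle's edges are vertical now (columns 315–328 from row 240 to 262), so it stands upright in its pocket. Next, the can at (451.4, 6.8).

Request:
servo_tool([
  [0,0,-40,0,0.6],
  [0,0,-90,0,0.8],
  [-2,-50,-95,0,1],
  [-2,-90,-95,0,1],
  [-2,-125,-90,0,1],
  [-2,-125,-70,0,1],
  [-2,-125,-40,0,1],
  [-2,-125,-10,0,1],
  [-2,-125,8,0,1],
  [-2,-125,14,0,1],
  [-2,-125,15,0,1],
  [-2,-125,15,0,1],
])

```text
time_s: 13.9
position: [451.6, 7.0, 40.7]
eef_rot: [0.001, 0.707, 0.707, 0.0]
force: [1.0, 0.5, -0.2]
gripper_width: 0.998
grasp_force: 0.0
```

Request:
servo_tool([
  [0,0,0,0,0.5],
  [0,0,0,0,0.3],
  [0,0,0,0,0],
  [0,0,0,0,-1],
  [0,0,0,0,-1],
  [0,0,0,0,-1],
  [0,0,0,0,-1],
  [0,0,0,0,-1],
], squeeze=60)

```text
time_s: 14.7
position: [451.6, 7.0, 41.1]
eef_rot: [0.001, 0.707, 0.707, 0.0]
force: [-1.8, 0.7, 5.4]
gripper_width: 0.631
grasp_force: 63.2
```

Request:
servo_tool([
  [0,0,-10,0,-1],
  [0,0,-30,0,-1],
  [0,0,-60,0,-1],
  [0,0,-90,0,-1],
  [0,0,-115,0,-1],
  [10,8,-125,0,-1],
  [35,25,-125,0,-1],
  [70,50,-125,0,-1],
  [105,75,-125,0,-1],
  [135,97,-125,0,-1],
  [153,110,-125,0,-1],
  [160,115,-125,0,-1],
])

```text
time_s: 15.9
position: [566.3, 169.4, 163.5]
eef_rot: [-0.001, 0.707, 0.708, -0.0]
force: [-0.9, 0.1, -2.7]
gripper_width: 0.627
grasp_force: 63.6
```

Request:
servo_tool([
  [0,0,0,0,-1],
  [0,0,15,0,-1],
  [0,0,40,0,-1],
  [0,0,65,0,-1],
  [0,0,80,0,-1],
  [0,0,87,0,-1],
  [0,0,90,0,-1],
  [0,0,90,0,-1],
  [0,0,90,0,-1],
])

```text
time_s: 16.8
position: [566.9, 167.1, 76.1]
eef_rot: [0.001, 0.707, 0.707, 0.001]
force: [-0.0, 1.0, -2.1]
gripper_width: 0.624
grasp_force: 63.6
```

Run:
```python
from h import *
s=r.snapshot('scene');cs=cal('scene')
p=r.get_obs()['position'];print(p)
def q(X,x0,y0):
    a=proj(cs,X);return np.round([(a[0]-x0)*6,(a[1]-y0)*6])
foot=[p[0],p[1],p[2]-41]
u,v=proj(cs,foot);x0,y0=int(u)-33,int(v)-30
a=cv2.resize(s[y0:y0+60,x0:x0+67],(402,360),interpolation=2)
print('foot pred',q(foot,x0,y0),'foot L/R',q([foot[0]-18,foot[1]+22.3,foot[2]],x0,y0),q([foot[0]+18,foot[1]-22.3,foot[2]],x0,y0),'pocket',q([566.6,167,14],x0,y0))
w=cv2.resize(r.snapshot('wrist')[50:400,150:541],(402,360));cv2.imwrite('pics/s8.png',np.hstack([a,w]))
```

```text
[566.89040544 167.14326036  76.17749781]
foot pred [201. 184.] foot L/R [132. 183.] [270. 185.] pocket [203. 225.]
```

View pics/s8.png

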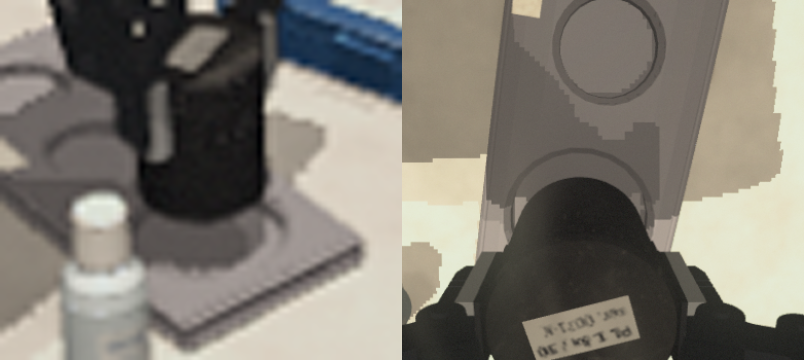

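The can's foot is centred over the big pocket (foot column 202 against pocket column 203, also aligned in the wrist crop). Lowering.

Request:
servo_tool([
  [0,0,10,0,-1],
  [0,0,20,0,-1],
  [0,0,26,0,-1],
  [0,0,29,0,-1],
  [0,0,31,0,-1],
  [0,0,32,0,-1],
  [0,0,32,0,-1],
])

```text
time_s: 17.6
position: [564.9, 167.1, 45.1]
eef_rot: [-0.002, 0.707, 0.707, -0.002]
force: [-9.6, -1.8, 14.4]
gripper_width: 0.629
grasp_force: 65.1
```

Request:
servo_tool([
  [0,0,-1,0,0.25],
  [0,0,-1,0,0.35],
  [0,0,-1,0,0.45],
  [0,0,-1,0,0.6],
  [0,0,-1,0,0.8],
  [0,0,-1,0,1],
  [0,0,-1,0,1],
  [0,0,-1,0,1],
])

```text
time_s: 18.4
position: [565.9, 167.1, 43.7]
eef_rot: [-0.0, 0.707, 0.707, -0.0]
force: [0.2, 0.5, -0.5]
gripper_width: 1.002
grasp_force: 0.0
```

```bash
cat > chk.py <<'E'
from h import *
import sys
# dark-blob check of can edges in scene image
s=r.snapshot('scene');cs=cal('scene');o=r.get_obs();print(o['position'])
cv2.imwrite('pics/can_%d.png'%int(o['time_s']*100),s)
x,y=566.6,167
for z in (20,40,60):
    l=proj(cs,[x-.63*28.5,y+.78*28.5,z]);rr=proj(cs,[x+.63*28.5,y-.78*28.5,z])
    row=int(round((l[1]+rr[1])/2));print(z,row,np.round([l[0],rr[0]],1),int(l[0])-6,s[row,int(l[0])-6:int(rr[0])+8].mean(1).astype(int))
E
python3 chk.py
```

```text
[565.93525781 167.01023598  43.78918371]
20 234 [256.3 279.1] 250 [222 219 215 212 178 102 111  84  27  17  19  26  27  24  24  20  27  25
  28  28  25  26  26  26  26  23  20  14  93  98  82 113 144 154 153 153
 153]
40 227 [255.8 278.8] 249 [ 23  27  27  29  26  58  94 106  82  14  15  22  21  21  27  25  27  25
  29  34  28  29  28  26  25  29  25  24  28  68  84 111 141 150 150 148
 162]
60 221 [255.3 278.5] 249 [ 33  33  30  28  32  28  29  24  23  25  26  31  28  28  28  22  31  37
  34  52  69  72  69  61  57  43  25  22  17 128 157 152 152 151 150 147
 146]
```

The can stands upright and seated (right edge at column 278 at all heights, as predicted). Next, the dropper.

Request:
servo_tool([
  [0,0,-40,0,1],
  [0,0,-90,0,1],
  [30,-35,-120,0,1],
  [65,-75,-125,0,1],
  [92,-108,-120,0,1],
  [92,-108,-100,0,1],
  [92,-108,-70,0,1],
  [92,-108,-40,0,1],
  [92,-108,-15,0,1],
  [92,-108,-3,0,1],
  [92,-108,1,0,1],
  [92,-108,1,0,1],
])

```text
time_s: 19.65
position: [458.3, 259.2, 43.0]
eef_rot: [0.0, 0.707, 0.707, 0.0]
force: [-0.0, 0.4, 0.3]
gripper_width: 1.003
grasp_force: 0.0
```

Request:
servo_tool([
  [0,0,0,0,0.5],
  [0,0,0,0,0],
  [0,0,0,0,-0.2],
  [0,0,0,0,-0.3],
  [0,0,0,0,-1],
  [0,0,0,0,-1],
  [0,0,0,0,-1],
  [0,0,0,0,-1],
], squeeze=40)

```text
time_s: 20.45
position: [458.4, 259.3, 43.6]
eef_rot: [0.0, 0.707, 0.707, 0.0]
force: [-2.1, -0.6, 6.7]
gripper_width: 0.365
grasp_force: 39.2
```

Run:
```python
from h import *
c=cal('wrist');w=r.snapshot('wrist');p=r.get_obs()['position'];cv2.imwrite('pics/w9.png',w)
for dy in(0,17):
  print([np.round(proj(c,[p[0],p[1]+dy,z])) for z in(0,30,57,102)])
print(p)
# column profile through body centre: BGR along rows
u=int(proj(c,[p[0],p[1]+17,5])[0])
for v in range(150,360,6): print(v,w[v,u],end=' ')
```

```text
[array([324., 280.]), array([324., 309.]), array([324., 345.]), array([325., 452.])]
[array([324., 243.]), array([324., 266.]), array([324., 296.]), array([325., 385.])]
[458.37228527 259.36156698  43.65352626]
150 [102 126 124] 156 [52 95 55] 162 [54 98 56] 168 [53 97 55] 174 [ 53 103  55] 180 [ 53 102  53] 186 [ 58 107  59] 192 [54 97 56] 198 [102 127 124] 204 [121 141 151] 210 [120 141 151] 216 [118 140 151] 222 [121 142 152] 228 [119 140 150] 234 [120 140 151] 240 [118 139 150] 246 [ 89 105 119] 252 [35 49 71] 258 [35 47 67] 264 [39 50 70] 270 [36 47 67] 276 [30 43 65] 282 [32 43 65] 288 [30 41 64] 294 [27 40 64] 300 [30 43 74] 306 [31 48 83] 312 [39 55 90] 318 [44 57 95] 324 [27 35 35] 330 [27 38 39] 336 [29 33 34] 342 [17 27 27] 348 [49 56 61] 354 [54 62 66]
```

Request:
servo_tool([
  [0,0,-10,0,-1],
  [0,0,-30,0,-1],
  [0,0,-55,0,-1],
  [3,8,-70,0,-1],
  [10,28,-75,0,-1],
  [20,56,-75,0,-1],
  [30,84,-75,0,-1],
  [39,108,-75,0,-1],
  [45,125,-75,0,-1],
  [47,131,-73,0,-1],
  [47,131,-60,0,-1],
  [47,131,-50,0,-1],
])

```text
time_s: 21.7
position: [587.7, 305.6, 91.1]
eef_rot: [-0.001, 0.707, 0.707, -0.001]
force: [-0.2, 0.6, -1.4]
gripper_width: 0.364
grasp_force: 39.5
```

Request:
servo_tool([
  [0,0,10,0,-1],
  [0,0,18,0,-1],
  [0,0,22,0,-1],
  [0,0,22,0,-1],
  [0,0,22,0,-1],
])

```text
time_s: 22.2
position: [589.2, 306.1, 71.1]
eef_rot: [0.0, 0.707, 0.707, 0.0]
force: [0.1, 0.8, -0.6]
gripper_width: 0.364
grasp_force: 39.5
```

```bash
cat > prof.py <<'E'
from h import *
import sys
gz=float(sys.argv[1]);R=float(sys.argv[2]);px,py=float(sys.argv[3]),float(sys.argv[4])
s=r.snapshot('scene');cs=cal('scene');p=r.get_obs()['position'];print(np.round(p,1))
cv2.imwrite('pics/p_%d.png'%int(r.get_obs()['time_s']*100),s)
for h in (3,10,20,30):
    z=p[2]-gz+h
    l=proj(cs,[p[0]-.63*R,p[1]+.78*R,z]);rr=proj(cs,[p[0]+.63*R,p[1]-.78*R,z]);row=int(round((l[1]+rr[1])/2));a=int(l[0])-7
    print(h,row,np.round([l[0],rr[0]],1),'start',a,s[row,a:int(rr[0])+9].mean(1).astype(int))
c=proj(cs,[p[0],p[1],p[2]-gz]);cc=int(round(c[0]));print('foot centre',np.round(c,1),'col',cc,'rows from',int(c[1])-2,s[int(c[1])-2:int(c[1])+16,cc].mean(1).astype(int))
print('pocket z4',np.round(proj(cs,[px,py,4]),1))
# wrist
c=cal('wrist');w=r.snapshot('wrist');f=proj(c,[p[0],p[1]+R,p[2]-gz]);print('wrist foot edge pred',np.round(f,1));v0=int(f[1])-24
print('wrist col rows from',v0,w[v0:v0+48:2,int(f[0])].mean(1).astype(int))
E
python3 prof.py 43.6 16.5 589.3 305.2
```

```text
[589.4 306.2  71.5]
3 206 [229.8 242.1] start 222 [147 145 146 145 145 147 146 108 115 130 134 134 136 134 126 145 162 154
 146 118  95 102 100  99 123 155 153 152 151]
10 204 [229.6 241.9] start 222 [145 146 147 147 147 147 147 124 121 132 131 110  70  66  75  95 102 115
 114 115  83 101 101 101 100  98 110 140]
20 201 [229.2 241.6] start 222 [147 147 147 148 147 148 147 120 124 120 112 147 146 140 129 104  99 113
 113 102 126 113 122 130 148 149 152 150]
30 198 [228.9 241.3] start 221 [144 144 145 147 152  63  29  21  20  36 103  95  74 142 130 136 125  87
  80  95 101 155 152 151 150 150 150 150 150]
foot centre [236.1 207.1] col 236 rows from 205 [113 126 112 106  35  59  86  84  82  82  81  96 144 153 151 150 149 161]
pocket z4 [237.1 214.6]
wrist foot edge pred [323.7 244.2]
wrist col rows from 220 [93 83 76 83 93 91 93 92 94 92 91 90 91 71 44 45 48 42 41 45 43 48 47 44]
```

The dropper hangs upright and centred (edges 229–242, as predicted). Lowering.

Request:
servo_tool([
  [0,0,10,0,-1],
  [0,0,17,0,-1],
  [0,0,21,0,-1],
  [0,0,23,0,-1],
  [0,0,25,0,-1],
  [0,0,25,0,-1],
])

```text
time_s: 22.9
position: [588.5, 306.2, 47.7]
eef_rot: [-0.001, 0.707, 0.707, -0.001]
force: [-5.9, -1.2, 9.0]
gripper_width: 0.363
grasp_force: 40.9
```

Request:
servo_tool([
  [0,0,-1,0,-0.2],
  [0,0,-1,0,-0.1],
  [0,0,-1,0,0.1],
  [0,0,-1,0,0.5],
  [0,0,-1,0,0.5],
  [0,0,-20,0,0.5],
  [0,0,-50,0,0.5],
  [0,0,-90,0,0.5],
])

```text
time_s: 23.7
position: [587.5, 305.4, 134.1]
eef_rot: [-0.001, 0.707, 0.707, -0.002]
force: [0.7, 1.2, -0.2]
gripper_width: 0.752
grasp_force: 0.0
```

Request:
servo_tool([
  [-40,-26,0,0,1],
  [-80,-52,0,0,1],
  [-120,-77,0,0,1],
  [-160,-103,0,0,1],
  [-187,-120,0,0,1],
  [-187,-120,0,0,1],
  [-187,-120,0,0,1],
])

```text
time_s: 24.4
position: [469.1, 118.8, 136.2]
eef_rot: [0.0, 0.708, 0.706, 0.001]
force: [-0.2, 0.8, -0.5]
gripper_width: 1.001
grasp_force: 0.0
```

Run:
```python
from h import *
s=r.snapshot('scene');cs=cal('scene');c=cal('wrist');w=r.snapshot('wrist');print(r.get_obs()['position'])
R=16.5
for h in(5,15,30,45):
    l=proj(cs,[589.3-.63*R,305.2+.78*R,4+h]);rr=proj(cs,[589.3+.63*R,305.2-.78*R,4+h]);row=int(round((l[1]+rr[1])/2));a=int(l[0])-5
    print(h,row,np.round([l[0],rr[0]],1),a,s[row,a:int(rr[0])+7].mean(1).astype(int))
cv2.imwrite('pics/w10.png',w);cv2.imwrite('pics/s10.png',s)
p=proj(c,[468.5,118.7,105]);print('cap pred',p)
g=cv2.cvtColor(w,cv2.COLOR_BGR2GRAY);m=(g>200).astype(np.uint8);n,_,st,ce=cv2.connectedComponentsWithStats(m)
for i in range(1,n):
    if st[i,4]>150 and abs(ce[i][1]-p[1])<80:print(st[i],ce[i].round(1))
```

```text
[469.74261502 119.64513504 136.27822496]
5 213 [230.8 243. ] 225 [ 31  32  25  25  27  29  27  35  29  27  29  23  78 144 154 149 133 125
 157 147 137 155 154 153 154]
15 210 [230.5 242.7] 225 [ 28  27  28  27  26  27  30  56  62  29  28  26  25  49  96 106  97  90
  77 109 132 144 154 153]
30 205 [229.9 242.3] 224 [ 30  30  23  27  26  27  27  23  37  97 137  42  32  34  33  29  25  24
  42 113 158 154 152 153 151]
45 201 [229.4 241.8] 224 [ 28  28  24  27  25  26  28  35  35  35  34  29  34  45  59  35  34  26
  27  22  51 134 198 217]
cap pred (np.float64(321.18154124030696), np.float64(291.86243721222456))
[  113    47   527   398 78411] [367.9 293.7]
```

Request:
servo_tool([
  [-1,-1,15,0,1],
  [-1,-1,40,0,1],
  [-1,-1,65,0,1],
  [-1,-1,80,0,1],
  [-1,-1,86,0,1],
  [-1,-1,86,0,1],
  [-1,-1,86,0,1],
])

```text
time_s: 25.2
position: [468.8, 118.6, 50.5]
eef_rot: [0.0, 0.707, 0.707, 0.0]
force: [0.0, 0.1, -0.3]
gripper_width: 1.002
grasp_force: 0.0
```

Request:
servo_tool([
  [0,0,0,0,0.5],
  [0,0,0,0,0],
  [0,0,0,0,-0.2],
  [0,0,0,0,-0.3],
  [0,0,0,0,-1],
  [0,0,0,0,-1],
  [0,0,0,0,-1],
  [0,0,0,0,-1],
], squeeze=45)

```text
time_s: 26.0
position: [467.7, 118.1, 50.5]
eef_rot: [-0.0, 0.707, 0.707, -0.0]
force: [-2.8, -0.6, 5.4]
gripper_width: 0.406
grasp_force: 42.5
```

Request:
servo_tool([
  [0,0,-8,0,-1],
  [0,0,-25,0,-1],
  [0,0,-50,0,-1],
  [0,0,-75,0,-1],
  [2,2,-92,0,-1],
  [15,13,-95,0,-1],
  [40,35,-95,0,-1],
  [68,60,-95,0,-1],
  [95,84,-95,0,-1],
  [115,102,-95,0,-1],
  [126,111,-95,0,-1],
  [128,112,-95,0,-1],
])

```text
time_s: 27.2
position: [580.8, 247.1, 144.8]
eef_rot: [0.0, 0.707, 0.707, 0.0]
force: [-0.8, 0.5, -0.8]
gripper_width: 0.387
grasp_force: 43.9
```

Request:
servo_tool([
  [0,0,5,0,-1],
  [0,0,20,0,-1],
  [0,0,40,0,-1],
  [0,0,55,0,-1],
  [0,0,63,0,-1],
  [0,0,65,0,-1],
  [0,0,65,0,-1],
  [0,0,65,0,-1],
])

```text
time_s: 28.0
position: [580.7, 246.1, 80.8]
eef_rot: [0.0, 0.707, 0.707, 0.001]
force: [0.1, 0.3, -0.6]
gripper_width: 0.385
grasp_force: 43.9
```

```bash
python3 prof.py 50.5 17 580 246.2
python3 - <<'E'
import cv2,numpy as np,glob,os
from h import *
f=max(glob.glob('pics/p_*.png'),key=os.path.getmtime);s=cv2.imread(f)
p=[580,246,30];u,v=proj(cal('scene'),p);x0,y0=int(u)-33,int(v)-35;print(x0,y0)
a=cv2.resize(s[y0:y0+60,x0:x0+67],(402,360),interpolation=2)
w=cv2.resize(r.snapshot('wrist')[50:400,150:541],(402,360));cv2.imwrite('pics/s11.png',np.hstack([a,w]))
E
```

```text
[580.7 246.2  81. ]
3 215 [242.7 255.8] start 235 [121 116 124 123 110  65  54  82 113 117 119 132 155 161 162 159 158 155
 149 137 109  64  55  55  57  58  57  53  74]
10 213 [242.5 255.6] start 235 [114 115 122 125 122 119 111 104 114 117 120 123 141 160 159 155 153 141
 133 128 118  98  86  73  66  53  55  58  59]
20 210 [242.2 255.4] start 235 [135 123 130 121  99  82  84  95 114 119 120 121 138 161 159 155 154 146
 139 128 114 101 120 136 144 148 148 147 145]
30 206 [241.8 255.1] start 234 [128 119 126 119  91  80  89  54  51  74  88 100 102 116 131 133 148 148
 148 145 134 134 149 149 150 151 152 153 152 152]
foot centre [249.3 216. ] col 249 rows from 213 [159 151 162 162 153 153 151 149  78  81  84  83  81  91 130 153 151 151]
pocket z4 [249.9 224.4]
wrist foot edge pred [323.6 238.8]
wrist col rows from 214 [93 78 74 81 93 93 91 95 93 93 93 90 93 92 93 92 93 91 94 92 92 93 92 94]
216 181
```

View pics/s11.png

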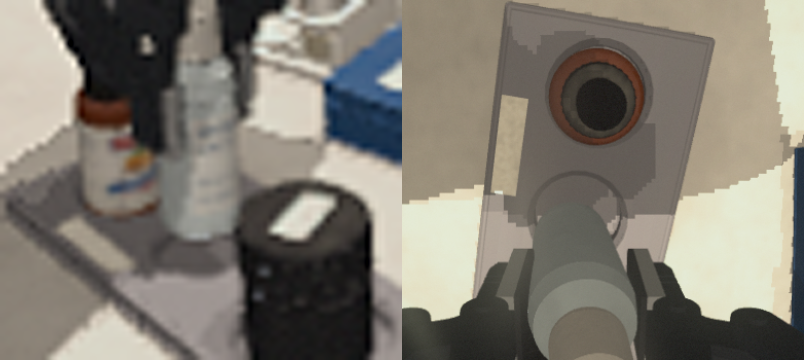

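The dropper sits upright in its pocket. This bottle also hangs a little tilted: its foot edge is at wrist pixel (310,251) instead of (324,239), about (−6,−5.5) mm off, so I shift to bring the foot over the pocket and lower.

Request:
servo_tool([
  [2,2,0,0,-1],
  [5,5.5,2,0,-1],
  [5,5.5,10,0,-1],
  [5,5.5,17,0,-1],
  [5,5.5,22,0,-1],
  [5,5.5,24,0,-1],
  [5,5.5,26,0,-1],
  [5,5.5,26,0,-1],
])

```text
time_s: 28.95
position: [585.1, 251.6, 55.6]
eef_rot: [-0.001, 0.707, 0.707, -0.001]
force: [-4.3, 0.8, 9.2]
gripper_width: 0.385
grasp_force: 47.1
```

Request:
servo_tool([
  [0,0,0,0,-0.25],
  [0,0,0,0,-0.15],
  [0,0,0,0,-0.1],
  [0,0,0,0,0],
  [0,0,0,0,0.2],
  [0,0,0,0,0.5],
  [0,0,0,0,0.5],
])

```text
time_s: 29.65
position: [585.4, 251.0, 53.6]
eef_rot: [-0.0, 0.707, 0.707, -0.0]
force: [0.4, 0.5, 0.2]
gripper_width: 0.755
grasp_force: 0.0
```

Request:
servo_tool([
  [0,0,-20,0,0.5],
  [0,0,-60,0,0.5],
  [0,0,-100,0,0.5],
  [20,-20,-150,0,0.5],
  [60,-60,-190,0,0.5],
  [100,-80,-190,0,0.5],
  [150,-90,-190,0,0.5],
  [200,-90,-190,0,0.5],
  [220,-90,-190,0,0.5],
  [220,-90,-190,0,0.5],
])

```text
time_s: 30.65
position: [494.2, 475.1, 243.5]
eef_rot: [-0.0, 0.706, 0.709, 0.0]
force: [-0.9, -0.2, -0.7]
gripper_width: 0.748
grasp_force: 0.0
```

Run:
```python
from h import *
cs=cal('scene');ct=cal('top');s=r.snapshot('scene');t=r.snapshot('top');cv2.imwrite('pics/fs.png',s);cv2.imwrite('pics/ft.png',t);print(r.get_obs()['position'])
def white(c,im,X,rad=7):
    u,v=proj(c,X);a,b=int(u)-rad,int(v)-rad;g=im[b:b+2*rad+1,a:a+2*rad+1]
    g=g.mean(2);return np.round([u-a,v-b],1),g.astype(int)
R=17
for n,x,y,R in(('cl2',581,2.5,17),('cl1',580,246.2,17),('drop',589.3,305.2,16.5),('can',566.6,167,28.5)):
  for h in(8,25,45,65):
    if n=='drop' and h>60:continue
    l=proj(cs,[x-.63*R,y+.78*R,4+h]);rr=proj(cs,[x+.63*R,y-.78*R,4+h]);row=int(round((l[1]+rr[1])/2));a=int(l[0])-4
    print(n,h,row,np.round([l[0],rr[0]],1),a,s[row,a:int(rr[0])+6].mean(1).astype(int))
x0,y0=200,180
A=cv2.resize(s[180:290,205:410],(800,429),interpolation=2);B=cv2.resize(t[228:271,205:395],(800,171),interpolation=2)
cv2.imwrite('pics/final.png',np.vstack([A,B]))
```

```text
[495.16138975 471.52684171 243.21050411]
cl2 8 261 [315.3 329.8] 311 [132 127 103  84  84 100 115 122 128 132 135 139 140 142 143 145 141 137
 131 109  86 114 141 148]
cl2 25 255 [315.4 330. ] 311 [140 114  92  89  97 110 120 127 130 133 136 139 140 143 144 143 139 131
 135 145 147 147 148 147]
cl2 45 248 [315.4 330.2] 311 [204 206 198 150 100 117 127 133 136 140 143 146 145 146 144 142 133 135
 166 191 200 203 204 204 204]
cl2 65 241 [315.5 330.5] 311 [202 206 173 126 147 183 200 204 206 210 212 211 206 186 162 157 157 189
 204 202 202 202 202 201 202]
cl1 8 222 [243.2 256.1] 239 [134 126  98  70  97 129 138 143 147 153 161 160 156 154 151 132  80   7
  19  27  33  45  52]
cl1 25 217 [242.6 255.7] 238 [149 145 133 133 127 119 129 138 143 147 155 151 141 148 141 138 132  93
  61  56  57  58  56]
cl1 45 210 [242.  255.2] 237 [153 144 118  97  92 100 125 135 142 145 150 155 148 142 144 147 141 128
 121 142 170 189 198 201]
cl1 65 204 [241.4 254.7] 237 [101 100  80  85 107 135 129 145 157 172 183 175 174 164 157 154 135 121
 164 206 203 203 203]
drop 8 212 [230.7 242.9] 226 [133 132 112
[... 271 characters left out ...]
 43  53  72  80  98 119 143 175
 138 152 185 204]
can 8 236 [256.5 279.2] 252 [132 126 109  88  58  25  18  21  25  23  26  25  23  23  24  22  25  25
  23  20  25  24  22  20  18  14  94 135 128 116 136 148 147]
can 25 231 [256.1 279. ] 252 [148 147 141 120  74  10  17  26  27  24  24  25  26  40  39  25  23  26
  28  31  33  38  31  20  20  11 101 115 124 146 147 146]
can 45 224 [255.6 278.7] 251 [148 146 143 124  79  18  16  14  18  21  23  25  31  36  34  37  33  36
  34  24  22  24  17  21  22  17   6 149 198 204 201 200 201]
can 65 218 [255.  278.4] 251 [152 151 147 131  83  48  56  56  56  61 123 195 214 207 208 208 207 170
  74  52  61  61  60  58  58  53  24 173 206 203 203 203 201]
```

I've used all my views, so I'll check seated heights numerically from the cap/lid top edge rows.

Run:
```python
from h import *
cs=cal('scene');s0=cv2.imread('pics/scene0.png');s=cv2.imread('pics/fs.png')
# template match each item's top patch from scene0 into now; convert known start position+height to expected shift
for n,a,h,b,hw,hh in(('cl1',(468.3,118.6),105,(580,246.2),8,9),('cl2',(443.8,-263.8),105,(581,2.5),8,9),('drop',(458,258.5),102,(589.3,305.2),5,8),('can',(451.4,6.8),68,(566.6,167),14,9)):
    p=np.round(proj(cs,[*a,h])).astype(int);k=p[1]-3,p[1]+hh,p[0]-hw,p[0]+hw+1
    T=s0[k[0]:k[1],k[2]:k[3]]
    q=np.array(proj(cs,[*b,h+4]));
    f=np.linalg.norm(cs['pose'][:3,3]-[*a,h])/np.linalg.norm(cs['pose'][:3,3]-[*b,h+4])
    T=cv2.resize(T,None,fx=8*f,fy=8*f,interpolation=2)
    x0,y0=int(q[0])-30,int(q[1])-25
    I=cv2.resize(s[y0:y0+55,x0:x0+60],None,fx=8,fy=8,interpolation=2)
    M=cv2.matchTemplate(I,T,cv2.TM_CCOEFF_NORMED);_,v,_,m=cv2.minMaxLoc(M)
    off=(np.array(proj(cs,[*a,h]))-[k[2],k[0]])*f
    print(n,round(v,2),'found',np.round(np.array(m)/8+[x0,y0]+off,1),'expect seated',q.round(1),'on rim',np.round(proj(cs,[*b,h+14]),1))
for n,c in(('cap',(333,222)),('vial',(196,200)),('coral',(440,360))):
    T=s0[c[1]-12:c[1]+13,c[0]-12:c[0]+13];I=s[c[1]-30:c[1]+31,c[0]-30:c[0]+31]
    M=cv2.matchTemplate(I,T,cv2.TM_CCOEFF_NORMED);_,v,_,m=cv2.minMaxLoc(M);print(n,round(v,2),np.array(m)-18)
```

```text
cl1 0.54 found [247.5 200.3] expect seated [246.8 190.3] on rim [246.5 186.8]
cl2 0.72 found [338.7 248.2] expect seated [323.4 227.3] on rim [323.5 223.7]
drop 0.86 found [233.2 182.8] expect seated [233.7 182.1] on rim [233.3 178.7]
can 0.96 found [266.7 216.4] expect seated [266.6 216.5] on rim [266.4 213.1]
cap 0.97 [0 0]
vial 0.99 [0 0]
coral 1.0 [0 0]
```

Run:
```python
from h import *
cs=cal('scene');s0=cv2.imread('pics/scene0.png');s=cv2.imread('pics/fs.png')
for n,im,x,y,z0 in(('cl1 start',s0,468.3,118.6,0),('cl1 now',s,580,246.2,4),('cl2 start',s0,443.8,-263.8,0),('cl2 now',s,580.5,3,4)):
    u,v=proj(cs,[x,y,z0+105]);f,g=proj(cs,[x,y,z0]);k=int(round(u));j=int(round(f))
    print(n,'top',round(v,1),'rows',int(v)-8,im[int(v)-8:int(v)+14,k-1:k+2].mean((1,2)).astype(int))
    print('   foot',round(g,1),'rows',int(g)-4,im[int(g)-4:int(g)+14,j-1:j+2].mean((1,2)).astype(int))
```

```text
cl1 start top 231.7 rows 223 [145 146 145 145 146 143 157 195 213 212 211 201 180 163 165 166 167 167
 165 145 150 207]
   foot 267.5 rows 263 [148 144 155 149 146 157 154 151 148 142 133 165 204 202 202 202 202 203]
cl1 now top 190.3 rows 182 [212 131 134 158 201 186 215 214 202 166 161 163 165 165 164 154 129 212
 215 203 173 177]
   foot 224.4 rows 220 [150 156 159 153 149 145 137 124 148 147 147 147 146 145 144 138 134 133]
cl2 start top 320.5 rows 312 [204 202 202 203 204 193 210 212 212 212 212 212 212 209 184 151 152 153
 153 154 153 147]
   foot 357.5 rows 353 [108 109 108 109 109 108 105 105 118 159 190 193 205 206 206 206 206 206]
cl2 now top 227.3 rows 219 [ 41  36  36  56  94 109  87 108 151 172 181 153 144 143 150 159 157 162
 167 185 209 213]
   foot 263.2 rows 259 [139 139 138 138 139 140 137 136 145 147 147 147 147 146 147 147 146 126]
```

The can, dropper and second cleaner read as seated, and the bystanders haven't moved. The first cleaner reads about 3 px high, so I'll triangulate its cap with the wrist camera from two places.

Request:
servo_tool([
  [-150,85,0,0,1],
  [-150,85,0,0,1],
  [-150,85,0,0,1],
  [-150,85,0,0,1],
  [-150,85,0,0,1],
  [-150,85,0,0,1],
  [-150,85,0,0,1],
  [-150,85,0,0,1],
])

```text
time_s: 31.55
position: [579.8, 321.9, 243.9]
eef_rot: [-0.0, 0.707, 0.707, -0.0]
force: [-0.0, -0.6, -0.7]
gripper_width: 0.999
grasp_force: 0.0
```

```bash
cat > capf.py <<'E'
from h import *
import sys,pickle
c=cal('wrist');w=r.snapshot('wrist');n=sys.argv[1];cv2.imwrite(f'pics/{n}.png',w);pickle.dump(c,open(n+'.pkl','wb'))
print(np.round(r.get_obs()['position'],1))
for q in([580,246.2,109],[580,246.2,119],[580,246.2,4],[589.3,305.2,106],[580,246.2,14]):print(q,np.round(proj(c,q),1))
u,v=np.round(proj(c,[580,246.2,109])).astype(int)
sub=w[v-40:v+40,u-40:u+40];g=cv2.GaussianBlur(cv2.cvtColor(sub,6),(3,3),0)
print(u-40,v-40);print(cv2.resize(g,(27,27),interpolation=cv2.INTER_AREA))
E
python3 capf.py c1
```

```text
[579.9 322.  243.9]
[580, 246.2, 109] [323.8 333. ]
[580, 246.2, 119] [323.8 340.1]
[580, 246.2, 4] [323.6 278.9]
[589.3, 305.2, 106] [337.7 251.8]
[580, 246.2, 14] [323.6 282.9]
284 293
[[157 156 155 154 151 127 105  83  98 104 116 119 145 168 164 144 123 125
  131 133 120 106 133 150 150 150 151]
 [157 156 155 154 153 145 118  98  94 113 121 150 171 169 155 126 122 121
  124 133 135 120 122 149 151 151 151]
 [156 155 154 153 153 152 140 115 108 122 143 172 170 154 126 113 107 107
  112 123 135 134 121 144 150 151 150]
 [155 156 154 153 152 151 151 141 123 130 174 178 161 116 104 102 101 101
  101 106 125 135 130 143 151 151 151]
 [155 155 154 153 152 152 152 150 144 142 187 181 145 104 101 101 101 101
  101 102 110 132 145 146 151 151 151]
 [155 155 154 153 152 151 151 150 147 153 197 180 123 104 101 102 104 107
  106 103 102 125 153 151 151 151 151]
 [155 154 153 152 152 151 150 150 149 156 199 184 119 105 107 123 142 153
  149 134 112 131 164 152 151 151 151]
 [154 154 153 151 151 150 150 150 149 150 189 188 121 114 144 177 198 206
  204 190 156 136 158 151 151 151 150]
 [154 153
[... 1438 characters left out ...]
 149 149 146 176 203]
 [ 70  73  77  81  81  79  72  64  55  49  45  44  44  47  48  49  54  73
  104 105 113 144 148 148 148 188 203]
 [ 67  70  75  79  81  79  72  65  56  49  45  44  44  45  47  49  52  74
  127 120 120 144 148 147 151 194 202]
 [ 65  68  73  78  81  79  74  66  58  51  46  43  43  45  47  50  51  80
  131 104 121 144 148 146 157 201 203]
 [ 64  66  71  76  80  80  75  69  60  52  47  44  43  44  46  48  51  78
  115 102 125 146 147 146 171 202 203]
 [ 63  65  70  76  81  84  81  76  68  59  52  46  44  43  46  48  51  64
   85 110 134 146 147 146 179 202 203]
 [ 61  65  73  81  87  88  88  84  78  69  64  59  51  46  45  48  51  57
   91 120 141 146 146 148 189 200 200]]
```

Request:
servo_tool([
  [10,-80,0,0,1],
  [10,-80,0,0,1],
  [10,-80,0,0,1],
  [10,-80,0,0,1],
  [10,-80,0,0,1],
  [10,-80,0,0,1],
])

```text
time_s: 32.2
position: [501.5, 331.1, 244.0]
eef_rot: [0.0, 0.708, 0.707, 0.0]
force: [-0.1, -0.1, -0.0]
gripper_width: 0.996
grasp_force: 0.0
```

```bash
python3 capf.py c2 | head -6
python3 - <<'E'
from h import *; import pickle
P=[]
for n in('c1','c2'):
    c=pickle.load(open(n+'.pkl','rb'));w=cv2.imread(f'pics/{n}.png')
    u,v=proj(c,[587,251,110]);a,b=int(u)-40,int(v)-40
    m=(cv2.cvtColor(w[b:b+80,a:a+80],6)>190).astype(np.uint8);k,_,st,ce=cv2.connectedComponentsWithStats(cv2.morphologyEx(m,cv2.MORPH_OPEN,np.ones((5,5))))
    for i in range(1,k):print(n,st[i],ce[i]+[a,b])
    i=min(range(1,k),key=lambda i:np.hypot(*(ce[i]-40)));P.append((c,ce[i]+[a,b]))
x,e=tri([ray(c,*p) for c,p in P]);print(x,e)
for c,p in P:print(atz(c,*p,109))
cs=cal('scene');print('scene pred',proj(cs,x))
# pocket rims seen, tray corner check
E
```

```text
[501.4 331.  243.9]
[580, 246.2, 109] [433.6 343.8]
[580, 246.2, 119] [437.2 351.1]
[580, 246.2, 4] [405.9 287.6]
[589.3, 305.2, 106] [452.5 264.3]
[580, 246.2, 14] [408.  291.8]
c1 [ 65  18  15  62 570] [367.12280702 342.85087719]
c1 [ 31  27  24  22 435] [335.66896552 324.61609195]
c2 [ 52   0  28  16 272] [471.38970588 302.78676471]
c2 [11 23  7  9 57] [418.10526316 324.9122807 ]
c2 [ 30  27  14  22 238] [441.1512605  335.67647059]
c2 [ 31  54  19  26 288] [443.07291667 367.72222222]
[588.69795149 246.26529026  96.95318467] [np.float64(0.2262271197427721), np.float64(0.22622711974268284)]
[588.31532049 252.73573894 109.        ]
[584.91874981 252.64078797 109.        ]
scene pred (np.float64(249.67740768019962), np.float64(192.95182876937488))
```

Request:
servo_tool([
  [-151,82,0,0,1],
  [-151,82,0,0,1],
  [-151,82,0,0,1],
  [-151,82,0,0,1],
  [-151,82,0,0,1],
  [-151,82,0,0,1],
  [-151,82,0,0,1],
])

```text
time_s: 32.95
position: [582.1, 180.8, 243.7]
eef_rot: [-0.0, 0.707, 0.707, -0.0]
force: [-0.3, 0.9, 0.0]
gripper_width: 1.001
grasp_force: 0.0
```

Run:
```python
from h import *; import pickle
c=cal('wrist');w=r.snapshot('wrist');cv2.imwrite('pics/c3.png',w);pickle.dump(c,open('c3.pkl','wb'))
print(np.round(r.get_obs()['position'],1),c['pose'][:3,3].round(1))
for q in([580,246.2,109],[580,246.2,14],[589.3,305.2,14],[589.3,305.2,106]):print(q,np.round(proj(c,q),1))
u,v=np.round(proj(c,[582,248,40])).astype(int);S=36
g=cv2.cvtColor(w,6)[v-S:v+S,u-S:u+S];print(u-S,v-S);print(cv2.resize(g,(36,36),interpolation=cv2.INTER_AREA))
```

```text
[582.  181.1 243.7] [581.8 249.2 375.5]
[580, 246.2, 109] [320.2 125.5]
[580, 246.2, 14] [320.9 124.2]
[589.3, 305.2, 14] [332.5  48.5]
[589.3, 305.2, 106] [335.8  23. ]
287 86
[[128  99  99 ...  99  99  99]
 [119  99  98 ... 100  99  98]
 [111  99  99 ...  99  99  98]
 ...
 [147 144 103 ...  99 101 100]
 [147 143 106 ... 100 101 101]
 [146 148 146 ... 100 101 100]]
```

Run:
```python
import cv2,numpy as np
np.set_printoptions(threshold=10**6,linewidth=250)
g=cv2.cvtColor(cv2.imread('pics/c3.png'),6)[86:158,287:359];print(cv2.resize(g,(36,36),interpolation=cv2.INTER_AREA))
```

```text
[[128  99  99  99  96  85  86  85  87  85  87  86  86  85  85  87  85  85  89  91  92 100  98 100  99  99  99  99 100  99  99 100  99  99  99  99]
 [119  99  98  98 100  85  86  87  87  85  87  86  85  86  85  85  85  85  85  84  86  92  99  99  99  98 100 100 100  99  97 100  99 100  99  98]
 [111  99  99  98 100  88  87  86  86  86  85  86  86  86  86  85  84  85  86  85  85  88  98 101 100 100  98  99  99  99 100 100 101  99  99  98]
 [102  99  99  91  87  87  86  88  87  86  86  86  86  85  86  85  84  85  85  86  86  87  98  99  99 100  99 100 100 101 100 100 100  99  99  97]
 [ 99  99  98  97  87  88  87  85  86  86  87  86  85  80  75  75  83  93  92  94  93  94  95  94  97  95  98 100  99 100  99 100  99 100  99  99]
 [ 99  99  99  99  87  87  88  87  87  86  82  74  69  70  75  88  95 102 106 112 110 112 112 117 122 115  96  96 101  99  99  99  99 101  99  99]
 [ 98  99  98  97  87  88  87  86  82  74  70  68  70  82  93 104 113 113 112 112 113 115 112 112 115 123 127 107  95 101  99  99 100 100  99  99]
 [ 85  92  91  86  85  86  88  80  73  69  70  73  86  98 105 112 114 1
[... 3492 characters left out ...]
92  89  88  84  80  81  86  87  87  86  87  82  79  77  79  80  82  95 102 102 101 101  99  99  99  99 100 100]
 [147 125 105 103 104 105 104 104 103  99  90  88  85  81  77  78  76  75  78  81  83  83  82  91 100 102 102 101 100 101 100 100 100 100  99 101]
 [147 144 103 104 104 104 104 104 104 104 102  96  93  86  80  80  78  81  82  85  86  91  96 101 100 101 100 100 101 100 100 100 100  99 101 100]
 [147 143 106 105 105 104 103 103 103 105 102 102 102 101  99  99  97  95  97  99 101 100 101 101 102 101 101 101 102 100 100 101 101 100 101 101]
 [146 148 146 123 104 104 104 104 102 103 103 103 102 101 101 100 101 101 101 101 101 101 101 101 100 101 100 101 100 101 101 101 100 100 101 100]]
```

Run:
```python
from h import *; import pickle
c=pickle.load(open('c3.pkl','rb'))
S=atz(c,327.6,118,74);C=atz(c,333.8,116,109);P=atz(c,321.5,124,14);print(S,C,P);d=(C-S)/(C[2]-S[2]);print(d,'foot',S-d*70)
```

```text
[584.90689404 250.85648056  74.        ] [588.32312196 251.85366388 109.        ] [580.47066982 246.34370543  14.        ]
[0.09760651 0.02849095 1.        ] foot [578.0744382  248.86211392   4.        ]
```

The overhead look shows the foot in the pocket at about (578,249) but the cap leaning to (588,252), roughly a 0.1 rad lean. That is too near the limit, so I'll pinch the bottle gently, centred on the pocket, to right it.

Request:
servo_tool([
  [30,0,0,0,1],
  [60,-1,20,0,1],
  [68,-1,60,0,1],
  [68,-1,100,0,1],
  [68,-1,140,0,1],
  [68,-1,170,0,1],
  [68,-1,183,0,1],
  [68,-1,186,0,1],
  [68,-1,186,0,1],
  [68,-1,186,0,1],
])

```text
time_s: 34.0
position: [583.0, 248.7, 60.3]
eef_rot: [0.001, 0.707, 0.707, 0.002]
force: [-0.3, 0.8, 1.4]
gripper_width: 1.001
grasp_force: 0.0
```

Request:
servo_tool([
  [0,0,0,0,0.5],
  [0,0,0,0,0.2],
  [0,0,0,0,0],
  [0,0,0,0,-0.1],
  [0,0,0,0,-0.15],
  [0,0,0,0,-0.2],
  [0,0,0,0,-0.22],
  [0,0,0,0,-0.3],
  [0,0,0,0,-0.3],
], squeeze=20)

```text
time_s: 34.9
position: [581.3, 248.0, 57.9]
eef_rot: [-0.0, 0.707, 0.707, -0.0]
force: [-1.0, -0.0, 1.5]
gripper_width: 0.384
grasp_force: 19.9
```

Request:
servo_tool([
  [0,0,-2,0,-0.3],
  [0,0,-4,0,-0.3],
  [-1,0,-4,0,-0.3],
  [-1,0,-3,0,-0.3],
  [-1,0,-1,0,-0.3],
  [-1,0,0,0,-0.3],
  [-1,0,0,0,-0.22],
  [-1,0,0,0,-0.2],
  [-1,0,0,0,-0.15],
  [-1,0,0,0,0],
  [-1,0,0,0,0.3],
  [-1,0,0,0,0.8],
])

```text
time_s: 36.1
position: [581.5, 247.0, 57.8]
eef_rot: [-0.0, 0.707, 0.707, -0.0]
force: [-0.0, 0.1, 0.1]
gripper_width: 0.798
grasp_force: 0.0
```

Request:
servo_tool([
  [0,0,-20,0,1],
  [0,0,-60,0,1],
  [0,0,-100,0,1],
  [0,0,-140,0,1],
  [-68,0,-186,0,1],
  [-68,0,-186,0,1],
  [-68,0,-186,0,1],
  [-68,0,-186,0,1],
  [-68,0,-186,0,1],
])

```text
time_s: 37.0
position: [580.6, 179.6, 242.2]
eef_rot: [-0.001, 0.707, 0.707, -0.001]
force: [-0.7, 1.1, -0.5]
gripper_width: 1.0
grasp_force: 0.0
```

Run:
```python
from h import *; import pickle
np.set_printoptions(threshold=10**6,linewidth=250)
c=cal('wrist');w=r.snapshot('wrist');cv2.imwrite('pics/c4.png',w);pickle.dump(c,open('c4.pkl','wb'))
print(np.round(r.get_obs()['position'],1),c['pose'][:3,3].round(1))
u,v=np.round(proj(c,[580.3,246.2,40])).astype(int);print(u-36,v-36,proj(c,[580.3,246.2,14]),proj(c,[580.3,246.2,109]))
g=cv2.cvtColor(w,6)[v-36:v+36,u-36:u+36];print(cv2.resize(g,(36,36),interpolation=cv2.INTER_AREA))
```

```text
[580.6 179.7 242. ] [580.6 248.1 374.1]
288 87 (np.float64(323.6670936337062), np.float64(122.6226844837158)) (np.float64(323.540911936576), np.float64(123.45424992386548))
[[154  99  98  99 100  92  86  86  87  87  86  86  84  86  86  85  85  85  85  85  85  95  99  99  99  99 100  99  99  99  99  99 100 100  98 100]
 [146  99 100  99  99  92  87  86  87  87  86  87  86  86  86  85  85  86  84  84  86  89  93 100 100  99  99  99  99  99  99 100 100  99 101  99]
 [134  99  99  99  99  93  86  87  85  87  87  86  86  86  84  85  82  83  83  84  85  86  89  98  99 100  99 100  99 100 100  99 100  99  99  99]
 [131  98  99  99  94  86  87  86  87  86  87  85  81  75  71  67  69  70  75  82  89  92  93  91  95  96  98  99 100 100 100 100  98  99 100  98]
 [122 100  99  99  94  87  86  87  88  86  83  74  69  67  68  68  76  88  93 103 105 108 109 106 111 107  96  94  99 100 100 100 100  99  99  98]
 [110 100  99 100  94  87  85  87  83  74  71  68  68  72  76  85  96 102 113 112 113 111 112 112 114 112 121 119 103  96  99  99 100  99  98  98]
 [ 99  98 100  99  92  87  87  81  73  71  70
[... 3665 characters left out ...]
02 102  98  89  85  79  78  77  75  75  74  80  83  81  80  85  96 101 100 100 100 100 100  99 100 101 101 100]
 [146 123 106 103 105 105 103 102 103 102 101 103  98  89  82  79  78  78  77  83  86  91  97 101 101  99 101 101 101 100 100 101 101 101  99 100]
 [147 123 104 105 103 103 104 104 102 103 103 102 102 102  93  86  87  86  86  95 101 101 101 101 101 100 102 101 100 101 101 100 100 100  99 100]
 [147 125 106 106 103 105 103 104 103 103 102 103 102 102 100 100 101 100 101 101 101 101 100 101 101 101 100 101 101 101 103 103 103 103 103 102]
 [148 147 148 143 105 104 103 104 103 104 102 101 103 102 101 101 101 101 100 100 101  99 101 101 100 101 101 101 102 110 148 148 148 148 147 146]]
```

It still reads as leaning the same way. To test the method itself, I'll take the same overhead look at the other cleaner.

Request:
servo_tool([
  [-246,0,0,0,1],
  [-246,0,0,0,1],
  [-246,0,0,0,1],
  [-246,0,0,0,1],
  [-246,0,0,0,1],
  [-246,0,0,0,1],
  [-246,0,0,0,1],
  [-246,0,0,0,1],
])

```text
time_s: 37.85
position: [581.1, -65.5, 242.9]
eef_rot: [-0.001, 0.707, 0.707, -0.0]
force: [0.5, 0.6, 0.7]
gripper_width: 1.001
grasp_force: 0.0
```

```bash
cat > ov.py <<'E'
from h import *; import pickle,sys
n=sys.argv[1];x,y=float(sys.argv[2]),float(sys.argv[3])
if n.startswith('+'):
    n=n[1:];c=cal('wrist');w=r.snapshot('wrist');cv2.imwrite(f'pics/{n}.png',w);pickle.dump(c,open(n+'.pkl','wb'))
c=pickle.load(open(n+'.pkl','rb'));w=cv2.imread(f'pics/{n}.png')
print(n,'cam',c['pose'][:3,3].round(1))
# best circle of given physical radius: mean radial gradient magnitude along the circle
g=cv2.GaussianBlur(cv2.cvtColor(w,6).astype(np.float32),(0,0),1.2);gx=cv2.Sobel(g,5,1,0);gy=cv2.Sobel(g,5,0,1)
th=np.linspace(0,2*np.pi,72,endpoint=False)
for name,z,rads in(('cap',109,np.arange(8,11.1,.5)),('body/shoulder',74,np.arange(16,17.6,.5)),('rim',14,np.arange(21,22.6,.5))):
    best=[]
    for R in rads:
      for dx in np.arange(-14,14.1,1):
        for dy in np.arange(-14,14.1,1):
          u0,v0=proj(c,[x+dx,y+dy,z]);rp=R*c['fx']/(c['pose'][2,3]-z)
          U=(u0+rp*np.cos(th)).astype(np.float32)[None];V=(v0+rp*np.sin(th)).astype(np.float32)[None]
          a=cv2.remap(gx,U,V,1)[0]*np.cos(th)+cv2.remap(gy,U,V,1)[0]*np.sin(th)
          best.append((np.minimum(np.abs(a),60).mean(),R,dx,dy))
    best.sort(reverse=True);print(name,[tuple(np.round(b,1).tolist()) for b in best[:4]])
E
python3 ov.py c3 580.3 246.2; python3 ov.py c4 580.3 246.2; python3 ov.py +c5 581 2.5
```

```text
c3 cam [581.8 249.2 375.5]
cap [(60.0, 9.0, 8.0, 6.0), (60.0, 9.5, 8.0, 6.0), (59.7, 9.0, 9.0, 6.0), (58.7, 8.5, 8.0, 6.0)]
body/shoulder [(48.5, 16.0, 6.0, 5.0), (46.7, 16.0, 5.0, 5.0), (43.2, 16.5, 5.0, 5.0), (41.4, 16.0, 5.0, 6.0)]
rim [(33.2, 21.0, 3.0, 4.0), (32.7, 21.0, 4.0, 4.0), (31.1, 21.0, 4.0, 5.0), (31.0, 22.5, 1.0, 1.0)]
c4 cam [580.6 248.1 374.1]
cap [(60.0, 9.5, 9.0, 5.0), (60.0, 9.5, 8.0, 5.0), (60.0, 9.0, 9.0, 5.0), (60.0, 9.0, 8.0, 5.0)]
body/shoulder [(50.9, 16.0, 6.0, 4.0), (44.4, 16.0, 5.0, 4.0), (44.3, 16.5, 6.0, 4.0), (42.6, 16.5, 5.0, 4.0)]
rim [(34.3, 21.0, 4.0, 3.0), (33.5, 21.0, 3.0, 3.0), (32.2, 21.0, 4.0, 4.0), (32.0, 22.0, 5.0, 2.0)]
c5 cam [580.8   2.8 374.8]
cap [(59.8, 9.0, -7.0, 7.0), (59.7, 9.5, -7.0, 7.0), (59.6, 9.5, -7.0, 6.0), (58.3, 9.5, -6.0, 6.0)]
body/shoulder [(45.7, 16.0, -5.0, 5.0), (42.6, 16.0, -4.0, 5.0), (42.4, 16.5, -6.0, 5.0), (41.7, 16.0, -6.0, 5.0)]
rim [(37.5, 21.5, -11.0, 0.0), (37.3, 21.5, -12.0, 0.0), (37.1, 22.0, -11.0, 0.0), (36.7, 22.0, -5.0, 3.0)]
```

Run:
```python
from h import *; import pickle
cs=cal('scene');s0=cv2.imread('pics/scene0.png');s=cv2.imread('pics/fs.png')
# sub-pixel lateral lean: edges by strongest gradient of row profile in 5 heights, relative to an upright axis
def edges(im,x,y,z0,hs,R=17):
    out=[]
    g=cv2.GaussianBlur(cv2.cvtColor(cv2.resize(im,None,fx=4,fy=4,interpolation=2),6).astype(float),(0,0),2)
    for h in hs:
        l=proj(cs,[x-.63*R,y+.78*R,z0+h]);rr=proj(cs,[x+.63*R,y-.78*R,z0+h])
        row=int(round((l[1]+rr[1])/2*4+1.5));d=np.abs(np.diff(g[row]))
        e=[]
        for q in(l[0],rr[0]):
            a=int((q-3.5)*4);e.append((a+np.argmax(d[a:a+29])+.5-1.5)/4-q)
        out.append(np.round(e,1).tolist())
    return out
hs=(12,20,28,36,44,52,60)
for n,a in(('cl1 start',(s0,468.3,118.6,0)),('cl2 start',(s0,443.8,-263.8,0)),('cl1 now',(s,580.3,246.2,4)),('cl2 now',(s,581,2.5,4))):print(n,edges(*a,hs))
for n,p in(('w1',(468.3,118.6)),('w4',(443.8,-263.8))):
    c=pickle.load(open(n+'.pkl','rb'));print(n,[np.round(proj(c,[*p,z]),1) for z in(0,74,105)],np.round(proj(c,[p[0],p[1]+17,0]),1))
```

```text
cl1 start [[-1.8, -1.8], [-1.5, -1.8], [-1.2, -1.4], [-1.2, -1.4], [-0.9, 0.5], [-1.4, 2.0], [-1.1, -2.3]]
cl2 start [[-0.7, 2.6], [-2.1, 3.1], [-2.5, 3.1], [-3.4, 3.1], [2.9, 2.8], [2.7, 2.6], [2.1, 2.3]]
cl1 now [[0.4, -1.4], [0.9, -1.2], [-1.4, -0.5], [-1.4, 2.2], [-3.4, 1.2], [0.1, 0.1], [-0.1, 0.4]]
cl2 now [[-2.3, -0.6], [-3.6, -1.6], [-3.4, -1.0], [-3.4, -1.1], [-1.4, -1.2], [-2.0, -2.3], [-2.3, -2.7]]
w1 [array([293.5, 328.1]), array([287.6, 369.7]), array([284.4, 392.3])] [293.1 312.8]
w4 [array([317.5, 249.4]), array([316.2, 277.5]), array([315.4, 293.2])] [317.4 232. ]
```

The start pictures show the same slight lean in both cleaner bottles (cl2's foot 2.5–3 px off its cap axis in the first scene picture, for example). So it belongs to the bottles, not to the placing. All five are down in their pockets and the arm is clear, so I hand in.

```bash
python3 -c "
from plant import r
print(r.job_done())"
```

```text
the job is handed in; nothing more can be done
None
```

I placed all five items in their tray pockets and handed the job in at about 38 s; no verdict was returned, and my one doubt is that both lens-cleaner bottles still read as leaning about 0.08–0.1 rad (limit 0.12), a lean the start pictures seem to show too.

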